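# Regrip the electrode cleaning rod in its sloping rest and hang it up

### The job

The electrode cleaning rod lies flat in its low cradle: lay it in the sloping rest, tip at the low end and collar against the top end of the trough, and let go of it there. Then grip it again at a new angle, so that you can hold it upright, and hang it tip down in the fork by its collar, behind the raised lips of the prongs. Lower the rod into place each time rather than dropping or throwing it, and leave the two metal samples and the jar where they are.

Things in the scene. Friction and masses are not known exactly. Their poses are not given: they have to be found in the camera images.
- rod_center (a point): Middle of the loose round cleaning rod, on its axis; 200 mm long, about 0.16 kg. Its own x runs from the tip (x = -100 mm) to the handle end (+100). Steel shank 12 mm thick; collar 28 mm in diameter, x = +20 to +26 mm; aluminium handle 16 mm thick, x = +26 to +100 mm: grip it there, about x = +63. Balance point about x = -13 mm. It starts level in the cradle.
- rod_tip (a point): The rod's pointed tip, on its axis, 100 mm from the middle (the last 12 mm is a cone).
- rod_collar (a point): Centre of the collar's face on the shank side, on the rod's axis, 20 mm from the rod's middle towards the handle and 120 mm from the tip.
- cradle: Fixed low stand whose two short V blocks (at x = -72 and +2 mm) hold the shank at the start, the rod's axis 50 mm over the bench, handle away from the robot (turned up to 0.35 rad) and free on all sides. Base plate 140 x 70 x 8 mm, x = -100 to +40 mm. Origin on the bench under the rod's middle; x towards the handle.
- rest: Fixed sloping rest: a V trough 105 mm long on a dark steel base 150 x 80 x 10 mm. It rises at 40 degrees to the bench along its own +x (away from the robot, turned up to 0.35 rad). Trough 34 mm wide at the top, its rims 8.5 mm over the axis of a shank lying in it. Nothing stands beside or under the handle. The rod may or may not slide down by itself. Origin: centre of the base's underside.
- rest_seat (a point): On the axis of a rod lying in the trough, at the trough's top end: the collar's shank-side face belongs here. 107 mm over the bench, 46 mm along +x from the rest's origin. The rest's axes.
- rest_foot (a point): Where the rod's tip then lies: 30 mm over the bench, 46 mm along -x from the rest's origin, 15 mm beyond the trough's low end. The line from here to rest_seat is the rod's axis.
- fork: Fixed fork on a blue post and base (130 x 100 x 12 mm): a level steel plate 6 mm thick, top 175 mm over the bench, with a 16 mm wide slot open to its own -x (towards the robot, turned up to 0.35 rad), flared in front to 46 mm. The post stands 44 to 60 mm behind the seat, no higher than the plate; nothing is above. Origin on the bench, under the seat.
- fork_seat (a point): Middle of the seat, level with the plate's top, 175 mm over the bench: the collar's shank-side face belongs here. The fork's axes, slot along x; it ends 9 mm behind the seat. On each prong a lip 6 mm high stands 15 to 27 mm in front of the seat: the collar goes over the lips and down behind them. The flare, as high, reaches 54 mm in front.
- sample0: Bystander: loose round steel sample, 48 mm in diameter, 22 mm high; origin at the centre of its underside.
- sample1: Bystander: loose round steel sample, 40 mm in diameter, 30 mm high; origin at the centre of its underside.
- jar: Bystander: loose white jar, 52 mm in diameter, 65 mm high; origin at the centre of its underside.
Not all that is in view belongs to the job. Leave any orange or yellow look-alike of the rest alone.

How it is judged:
By the outcome, as a careful person would: the job done as asked, in the order asked, and still so for the second after the job is handed in, with the robot touching nothing.
It also fails if it takes over 58 s, if anything falls off the work surface, if the arm or the gripper's body presses on something with over 40 N, if the wrist force passes 120 N, or if a joint passes its speed limit or range.

### The arm

A 6-joint arm with a two-finger parallel gripper is mounted at the origin on the work surface. World frame = base frame: x ahead of the robot, y to its left, z up, the work surface at z = 0. Lengths are in mm, angles in rad, forces in N, time in s.
With the tool pointing down it reaches from about 300 to 775 mm from the base axis. Payload 14.6 kg.
Tool frame: the origin (TCP) lies midway between the tips of the shut fingers; the grasp point (between the pads) lies 19 mm behind it (manip.grip_point_offset is the distance from the TCP to the grasp point, in mm); x points along the fingers, z is the direction in which the jaws open and shut, and the axes are right-handed (so a half turn about x gives the same grasp; the last joint's range is limited). The gripper opens to 94 mm and grips with 3 to 60 N. Pads are 16 mm wide; open, the fingers measure 119 mm over their backs; the gripper's body (75 mm by 177 mm) begins 78 mm behind the grasp point.
Start: joints at [-1.396, 0.3, 1.521, -0, 1.321, -0.067], TCP at [131.691, -533.991, 205.446] pointing down, gripper open.
Joint ranges: [-3.03, 3.03], [-0.79, 2.21], [0.23, 2.52], [-1.04, 4.18], [0, 3.07], [-2.55, 2.55]. Speed limits (rad/s): [2.22, 2.22, 2.57, 3.14, 3.14, 3.14].

### API

Orientations are given as [roll, pitch, yaw] about the fixed x, y, z axes, in that order (R = Rz(yaw) Ry(pitch) Rx(roll)).
In Python, from cell import manip, camera, calibration, order gives the robot as it stands.
- The arm moves only by the tool jog_arm, never from a script. Its arguments are lists of equal length, an entry for each row: "turn": the turn, a rotation vector about the tool's x, y, z in degrees, a list of three; "dp": the shift along the tool's x, y, z in cm, a list of three; "gripper": the closure, from 0 (fully open) to 1 (shut). In form: {"turn": [[ax, ay, az], ...], "dp": [[tx, ty, tz], ...], "gripper": [gripper, ...]}. A call has 1 to 8 rows; each row shifts and turns the pose as measured when the row begins, along the tool's axes as they then stand; what a row does not reach is not made up. A row lasts 1/8 s, in which the tool goes at most 62.5 mm and 10.7 degrees, less where a joint would pass 70% of its speed; a pose out of reach is approached as far as the arm can. A call is refused whole if a number of a shift passes 6.25 or a number of a turn 10.7, either way. A call with a gripper value outside its range is refused whole. The fingers move at their own pace and stop on an object; "grip_force" is the grip in N (left out, the last holds). Time passes only in rows, so rows that do not move let the fingers close. It gives the time, the measured TCP pose, the force and the opening at its end, in the units of the state.
- manip.read_state(): the state, without advancing time (a new reading comes with each control period).
- camera(name): name is "side" or "top" or "wrist"; returns (picture, depth): 384x512x3 uint8, red, green, blue; 384x512 float32, mm along the optical axis (not along the pixel's ray), 0 where there is no reading.
- calibration(name): a dict with "K" (3x3 intrinsics, pixels), "distortion" ([k1, k2, p1, p2, k3] as OpenCV has them; the pictures are not rectified), "world_from_camera" (4x4, takes a point from camera to world coordinates). Camera axes: x right, y down, z forward; pixel columns grow to the right and rows downward; lengths in mm; the calibration is good to about 2 mm. A picture is of the moment at which its call begins: read the wrist's pose just before it. calibration takes no time and is no camera call; for the wrist camera it gives the pose at the moment of the call.
- order.sign_off(): hands the job in, once; it reports no verdict.
The state is a dict: "clock": time; "joints": joint angles; "qd": joint speeds; "effort": joint torques, N m; "eef_pos": TCP position; "eef_rot": TCP orientation; "wrist_force": force on the tool from outside, world axes, zero at the start; "moment": the same for the moment, N m; "finger_gap": finger opening in mm.
Only numpy, scipy, OpenCV 4.12 (cv2) and the standard library are available. Lean on these libraries where they do the work, as an engineer would, in place of code of your own. Each camera call takes 0.05 s, during which the arm holds its last target.

## Working session

There is one attempt and no reset: what is moved stays moved. The work goes in short steps, Python scripts to look and compute and a tool call to move; the robot and the scene stay as the last step left them, time stands still between calls to the robot, and variables do not carry over. Pictures are saved under pics/ and viewed, and the job is handed in when it is done.

Besides the shell and the picture viewer there is one more tool, called as name(argument=value, ...), one argument or row to a line, values as JSON. jog_arm: Moves the arm, as the interface text tells. Its arguments: {"type":"object","properties":{"turn":{"type":"array","items":{"type":"array","items":{"type":"number"}}},"dp":{"type":"array","items":{"type":"array","items":{"type":"number"}}},"gripper":{"type":"array","items":{"type":"number"}},"grip_force":{"type":"number"}},"required":["turn","dp","gripper"]}

```bash
ls; mkdir -p pics
python3 - <<'E'
from cell import manip, camera, calibration, order
import cv2,numpy as np
s=manip.read_state();print(s); print(manip.grip_point_offset,[a for a in dir(manip) if a[0]!='_'])
for n in("side","top","wrist"):
    c=calibration(n); p,d=camera(n); np.savez(f'pics/{n}0.npz',p=p,d=d,**{k:np.array(v) for k,v in c.items()})
    cv2.imwrite(f'pics/{n}0.png',p[:,:,::-1]); print(n,c)
E
```

```text
pics
{'clock': 0.0, 'joints': array([-1.39561500e+00,  3.00454452e-01,  1.52159665e+00,  7.52314312e-06,
        1.32066384e+00, -6.65845641e-02]), 'qd': array([-1.17122414e-03,  9.21992522e-04,  1.23114874e-03, -2.70701138e-05,
       -3.77102907e-04, -1.84785982e-03]), 'effort': array([-2.26652010e-03, -5.31809628e+01, -3.52741098e+01,  7.06409407e-02,
        2.44026049e-02, -4.52106781e-05]), 'eef_pos': array([ 131.64161757, -533.7462344 ,  204.88886645]), 'eef_rot': array([3.06851526, 1.56967402, 1.73948295]), 'wrist_force': array([ 1.17065029, -0.3304345 ,  0.22841823]), 'moment': array([-0.0393745 ,  0.0253354 ,  0.00106905]), 'finger_gap': 93.58306523979499}
18.8 ['Unreachable', 'grip_point_offset', 'read_state']
side {'K': array([[412.91427884,   0.        , 257.65594574],
       [  0.        , 412.91427884, 204.88147563],
       [  0.        ,   0.        ,   1.        ]]), 'distortion': array([-0.02133085,  0.        ,  0.        ,  0.        ,  0.        ]), 'world_from_camera': array([[-7.36090860e-01, -3.69437675e-01,  5.67173739e-01,
        -2.25429206e+01],
       [-
[... 771 characters left out ...]

       [ 0.00000000e+00,  0.00000000e+00,  0.00000000e+00,
         1.00000000e+00]])}
wrist {'K': array([[311.95859277,   0.        , 253.98948267],
       [  0.        , 311.95859277, 190.30825392],
       [  0.        ,   0.        ,   1.        ]]), 'distortion': array([-0.0060836,  0.       ,  0.       ,  0.       ,  0.       ]), 'world_from_camera': array([[ 2.39265775e-01, -9.35487093e-01, -2.60030361e-01,
         2.07220181e+02],
       [-9.70953601e-01, -2.30800780e-01, -6.30880749e-02,
        -5.14903311e+02],
       [-9.97130425e-04,  2.67572233e-01, -9.63537288e-01,
         3.83412137e+02],
       [ 0.00000000e+00,  0.00000000e+00,  0.00000000e+00,
         1.00000000e+00]])}
```

View pics/top0.png

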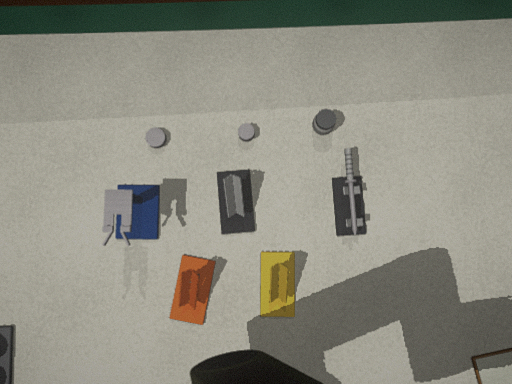

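View pics/side0.png

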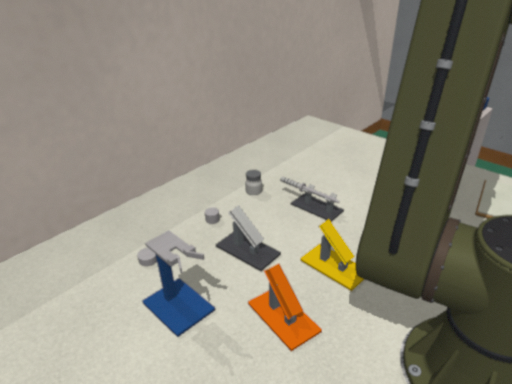

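View pics/wrist0.png

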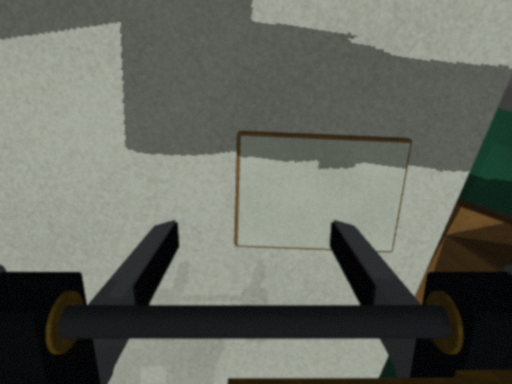

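The top view shows the cradle and rod near (350,200) with the handle at (348,152), the dark rest at (236,202), the fork plate at (120,208) on its blue base, two samples at (155,137) and (247,132), and the jar at (325,121). The orange and yellow look-alikes are at (192,290) and (278,285).

```bash
cat > h.py <<'E'
import numpy as np,cv2
def load(f): return np.load(f)
def cloud(z):
    d=z['d'];H,W=d.shape
    uv=np.stack(np.meshgrid(np.arange(W),np.arange(H)),-1).reshape(-1,1,2).astype(float)
    n=cv2.undistortPoints(uv,z['K'],z['distortion']).reshape(H,W,2)
    P=np.concatenate([n*d[...,None],d[...,None]],-1)
    T=z['world_from_camera']; Q=P@T[:3,:3].T+T[:3,3]; Q[d<=0]=np.nan
    return Q
def ray(z,uv,h):
    uv=np.array(uv,float).reshape(-1,1,2);n=cv2.undistortPoints(uv,z['K'],z['distortion']).reshape(-1,2)
    T=z['world_from_camera'];D=np.c_[n,np.ones(len(n))]@T[:3,:3].T
    return T[:3,3]+D*((h-T[2,3])/D[:,2])[:,None]
def proj(z,X):
    T=np.linalg.inv(z['world_from_camera']);X=np.array(X,float).reshape(-1,3)
    r,_=cv2.Rodrigues(T[:3,:3]);return cv2.projectPoints(X,r,T[:3,3],z['K'],z['distortion'])[0].reshape(-1,2)
E
python3 - <<'E'
from h import *
z=load('pics/top0.npz');p=z['p'];Q=cloud(z)
c=cv2.resize(p[110:260,90:390,::-1],None,fx=2.6,fy=2.6,interpolation=cv2.INTER_CUBIC);cv2.imwrite('pics/topz.png',c)
for n,b in dict(rod=(325,140,375,240),rest=(212,165,262,238),fork=(100,180,165,245)).items():
    x0,y0,x1,y1=b;q=Q[y0:y1,x0:x1,:];print(n);
    print(np.round(q[::6,::4,2]).astype(int) )
for u,v in[(20,200),(300,200),(240,100),(300,300)]: print(Q[v,u])
E
```

```text
rod
[[ 1  3 -2 -1  0  0 -5  0  3  5  1  4  1]
 [ 2 -1  1  0 -4  2  2  3  2  0  1  4  1]
 [ 0 -1  0  1 -2 55 58  1  3  1 -4 -1  3]
 [-3  4 -2  2  0 54 58  2 -1  3  0  0 -3]
 [-2  2  0  3  1 50 62  0  2  2  4 -3  3]
 [ 1 -1 -2  1  4 -2 57  3  1  0  3 -2  2]
 [-1  1  1 -1  2 -1 57 56  3 -2 -1  1  3]
 [ 1  3  9  8  8 54 62 58 15 10  4 -3  1]
 [ 0 -3 12 10  7 56 57 54 58  8  0  0 -2]
 [ 2  0  6 10 12 59 51 56  7  9  0  3  1]
 [ 2  3  0  9 10 11 49 55  9  8  1  2  4]
 [ 1 -1 -1  8  6  8  6 55  5 11  3  0  1]
 [ 1  3 -1  6  5  8  9 56 12  9  4  4  2]
 [-2  2  0  6 10 10  9 56  6 60  3  0  1]
 [ 3  0 -4  5  8  8 53 56 50 56  0  0  3]
 [-1 -3  4  9 10 14  7 58  9  3  6  0  1]
 [ 1 -3  1  6  0 -6 -2 -1 -1  1 -2  1 -1]]
rest
[[                  -4                   -1                   -3
                     2                    0                   -1
                     0                   -3                   -3
                     2                   -2                    2
                     0]
 [                   5                    0                    5
                     1     
[... 6928 characters left out ...]
    14                   13                   18
                     4                   -3]
 [                   0                  180                    0
                    -3                   -1                   -2
                   181                   -3                   -1
                     3                    2                    0
                     4                    3                    2
                     4                    5]]
[562.00007126 542.98570042  -0.89207216]
[ 5.41761114e+02 -1.28400043e+02  2.20634662e-01]
[791.79430984   9.17188183   0.8530736 ]
[ 306.22553389 -118.94984047    3.21256577]<stdin>:6: RuntimeWarning: invalid value encountered in cast
```

View pics/topz.png

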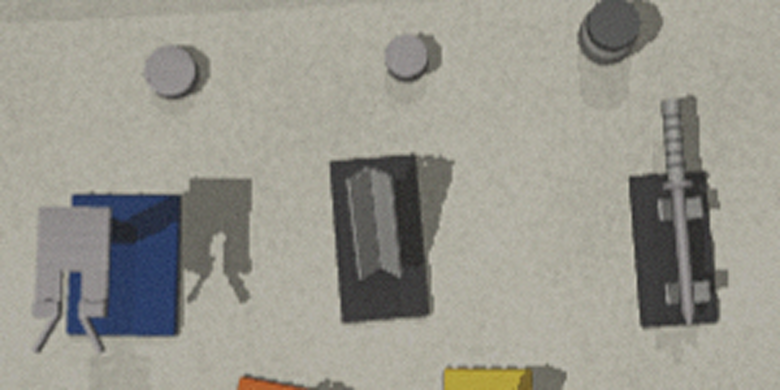

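```bash
cat > m.py <<'E'
from h import *
z=load('pics/top0.npz');Q=cloud(z);Z=Q[...,2]
def comp(mask,near):
    n,l,s,c=cv2.connectedComponentsWithStats(mask.astype(np.uint8)); 
    i=min(range(1,n),key=lambda k:np.hypot(*(c[k]-near))+(1e3 if s[k,4]<15 else 0)); return l==i
def rect(m,h):
    # subpixel-ish: min area rect of pixel corners, cast on plane h
    cn=max(cv2.findContours(cv2.resize(m.astype(np.uint8),None,fx=8,fy=8,interpolation=cv2.INTER_NEAREST),0,1)[0],key=len)
    pts=(cn.reshape(-1,2)+.5)/8-.5
    w=ray(z,pts,h)[:,:2].astype(np.float32); return cv2.minAreaRect(w),w
# rod
m=comp((Z>40)&(Z<75),(350,190)); r,w=rect(m,50)
print('rod mask rect@50',r)
q=Q[m]; q=q[q[:,0]>0]
c,_=r[0],0
# handle only: far half
hx=q[q[:,0]>q[:,0].max()-60]; v=cv2.fitLine(hx[:,:2].astype(np.float32),cv2.DIST_HUBER,0,.01,.01).ravel();print('handle line',v,'ang',np.arctan2(v[1],v[0]))
print('x range',q[:,0].min(),q[:,0].max(),w[:,0].min(),w[:,0].max())
# cradle base
hsv=cv2.cvtColor(z['p'],cv2.COLOR_RGB2HSV)
m=comp((Z>4.5)&(cv2.GaussianBlur(np.nan_to_num(Z.astype(np.float32)),(3,3),0)>5),(350,205));print('cradle',rect(m,8)[0])
b=cv2.GaussianBlur(np.nan_to_num(Z.astype(np.float32)),(3,3),0)>5
m=comp(b,(236,200));print('rest base',rect(m,10)[0])
m=comp(Z>20,(236,200));q=Q[m];print('trough n',len(q),rect(m,70)[0])
m=comp((Z>162),(120,210));print('plate',rect(m,175)[0])
blue=(hsv[...,0]>100)&(hsv[...,0]<130)&(hsv[...,1]>120);m=comp(blue,(135,210));print('bluebase',rect(m,12)[0])
for nm,near,h in(('s0',(155,137),22),('s1',(247,132),30),('jar',(325,121),65)):
    m=comp((Z>h-8)&(Z<h+12),near);print(nm,rect(m,h)[0])
E
python3 m.py
```

```text
rod mask rect@50 ((555.9039306640625, -242.6578826904297), (201.9598846435547, 41.29877471923828), 1.4755690097808838)
handle line [ 9.9912357e-01  4.1857976e-02  6.2455591e+02 -2.3732339e+02] ang 0.041870207
x range 455.98433025323385 654.9854609832441 455.0051 656.5787
cradle ((559.74267578125, -240.83412170410156), (213.91648864746094, 72.06189727783203), 1.9961029291152954)
rest base ((541.7191162109375, 26.66147232055664), (152.0516357421875, 82.06488800048828), 3.2280173301696777)
trough n 684 ((549.9119873046875, 28.09712028503418), (98.41117858886719, 42.69816207885742), 4.139157772064209)
plate ((502.4496765136719, 262.1862487792969), (62.38127517700195, 114.42615509033203), 88.21015930175781)
bluebase ((512.9458618164062, 250.58624267578125), (77.42073059082031, 104.26753234863281), 88.2503890991211)
s0 ((702.6106567382812, 212.9934844970703), (47.5086555480957, 48.483543395996094), 89.21926879882812)
s1 ((706.3851318359375, -3.8500308990478516), (40.132266998291016, 43.18368911743164), 88.32786560058594)
jar ((724.060546875, -188.50360107421875), (45.658023834228516, 49.01958084106445), 87.74073028564453)
```

```bash
cat > plan.py <<'E'
import numpy as np,sys
from scipy.spatial.transform import Rotation as R
from cell import manip
def st():
    s=manip.read_state();return s,np.array(s['eef_pos']),R.from_euler('xyz',s['eef_rot'])
def tool(direction,jaw):  # tool x, tool z
    x=np.array(direction,float);x/=np.linalg.norm(x);z=np.array(jaw,float);z-=x*(z@x);z/=np.linalg.norm(z)
    return R.from_matrix(np.c_[x,np.cross(z,x),z])
def plan(p1,r1,p0=None,r0=None,vmax=5.5,wmax=9.,n=None,show=True):
    s,p,r=st(); p0=p if p0 is None else p0; r0=r if r0 is None else r0
    d=np.array(p1)-p0; rv=(r0.inv()*r1).as_rotvec(degrees=True)
    k=n or max(1,int(np.ceil(max(np.abs(d).max()/10/vmax,np.linalg.norm(rv)/wmax))))
    rows=[]
    for i in range(k):
        ri=r0*R.from_rotvec(rv*i/k,degrees=True); rows.append(np.round(ri.inv().apply(d/k)/10,2).tolist())
    print('n',k,'turn/row',np.round(rv/k,2).tolist()); print('dp',rows)
def grasp_tcp(g,r): return np.array(g)+r.apply([manip.grip_point_offset,0,0])
E
python3 - <<'E'
from plan import *
s,p,r=st();print(r.as_matrix().round(3))
for sg in(1,-1):
    a=.038; t=tool([0,0,-1],[-sg*np.sin(a),sg*np.cos(a),0])
    c=np.array([556,-240.3]);g=c+63*np.array([np.cos(a),np.sin(a)]);print(g)
    plan([g[0]-30,g[1],170],t)
E
```

```text
[[-0.     0.971  0.239]
 [ 0.001  0.239 -0.971]
 [-1.     0.    -0.001]]
[ 618.95451947 -237.90657611]
n 19 turn/row [-8.86, -0.0, -0.0]
dp [[0.19, 2.71, -0.94], [0.19, 2.82, -0.51], [0.18, 2.87, -0.07], [0.18, 2.84, 0.38], [0.18, 2.75, 0.81], [0.18, 2.59, 1.22], [0.18, 2.37, 1.61], [0.18, 2.1, 1.95], [0.18, 1.77, 2.25], [0.18, 1.4, 2.5], [0.18, 1.0, 2.69], [0.18, 0.58, 2.81], [0.18, 0.14, 2.86], [0.18, -0.31, 2.85], [0.18, -0.74, 2.77], [0.18, -1.16, 2.62], [0.18, -1.55, 2.41], [0.18, -1.9, 2.15], [0.18, -2.21, 1.83]]
[ 618.95451947 -237.90657611]
n 9 turn/row [1.3, -0.01, 0.0]
dp [[0.39, 5.72, -1.97], [0.39, 5.67, -2.1], [0.39, 5.63, -2.23], [0.39, 5.57, -2.36], [0.39, 5.52, -2.48], [0.39, 5.46, -2.61], [0.39, 5.4, -2.73], [0.39, 5.34, -2.85], [0.39, 5.27, -2.97]]
```

jog_arm(
  turn=[
    [1.3, 0, 0],
    [1.3, 0, 0],
    [1.3, 0, 0],
    [1.3, 0, 0],
    [1.3, 0, 0],
    [1.3, 0, 0],
    [1.3, 0, 0],
    [1.3, 0, 0],
  ],
  dp=[
    [0.4, 5.7, -2.0],
    [0.4, 5.7, -2.1],
    [0.4, 5.6, -2.2],
    [0.4, 5.6, -2.4],
    [0.4, 5.5, -2.5],
    [0.4, 5.5, -2.6],
    [0.4, 5.4, -2.7],
    [0.4, 5.3, -2.8],
  ],
  gripper=[0, 0, 0, 0, 0, 0, 0, 0],
  grip_force=60,
)

```text
clock: 1.15
eef_pos: [547.7, -266.6, 171.1]
eef_rot: [-2.596, 1.569, 2.163]
wrist_force: [0.0, -0.9, 0.8]
finger_gap: 94.0
```

```bash
cat > shot.py <<'E'
import sys,cv2,numpy as np
from cell import manip,camera,calibration
n,t=sys.argv[1:3]
c=calibration(n);p,d=camera(n)
np.savez(f'pics/{t}.npz',p=p,d=d,**{k:np.array(v) for k,v in c.items()})
cv2.imwrite(f'pics/{t}.png',p[:,:,::-1]);print(manip.read_state()['clock'])
E
python3 shot.py wrist w1
python3 - <<'E'
from plan import *
a=.038; t=tool([0,0,-1],[np.sin(a),-np.cos(a),0])
g=[619,-238];print(st()[1])
plan([g[0]-30,g[1],150],t)
E
```

```text
1.2
[ 551.9153989  -262.30527515  170.10293911]
n 1 turn/row [0.68, -0.18, 0.03]
dp [[2.02, 3.83, -2.24]]
```

View pics/w1.png

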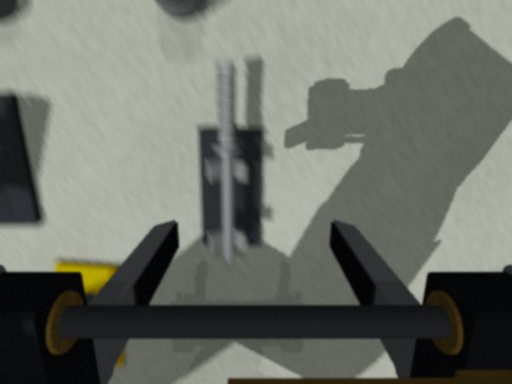

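The rod runs from the tip near (228,258) to the handle end near (226,62), a little blurred by motion. The jar is at the top, around (183,5).

jog_arm(
  turn=[
    [0.7, 0, 0],
    [0, 0, 0],
  ],
  dp=[
    [2.0, 3.8, -2.2],
    [0, 0, 0],
  ],
  gripper=[0, 0],
)

```text
clock: 1.45
eef_pos: [590.7, -235.9, 148.3]
eef_rot: [-2.662, 1.567, 2.09]
wrist_force: [0.1, -0.2, -0.1]
finger_gap: 94.2
```

```bash
python3 shot.py wrist w2
cat > rodw.py <<'E'
import sys
from h import *
z=load(f'pics/{sys.argv[1]}.npz');Q=cloud(z);Z=Q[...,2]
m=(Z>47)&(Z<75);n,l,s,c=cv2.connectedComponentsWithStats(m.astype(np.uint8))
ok=np.zeros_like(m)
for i in range(1,n):
    if s[i,4]>100: print(s[i],c[i],np.nanmedian(Q[l==i],0).round(1))
m=m&(abs(Q[...,1]+240)<14)&(Q[...,0]>440)&(Q[...,0]<675)
q=Q[m];print(len(q),q.min(0),q.max(0))
for x in range(450,670,10):
    k=q[abs(q[:,0]-x)<5]
    if len(k)>5: print(x,len(k),k[:,1].min().round(1),np.median(k[:,1]).round(1),k[:,1].max().round(1),np.percentile(k[:,2],90).round(1))
E
python3 rodw.py w2
```

```text
1.5
[ 171    0   62   61 3059] [201.90160183  27.71820856] [ 722.9 -190.3   64.2]
[ 238  119   43  186 3894] [258.94196199 216.7116076 ] [ 564.6 -240.5   54.8]
3460 [ 471.36944877 -253.99256389   47.00757219] [ 655.86873269 -226.00486248   64.3123558 ]
470 32 -251.1 -242.4 -226.7 54.9
480 232 -253.9 -240.1 -226.5 56.2
490 239 -253.6 -240.1 -226.2 55.9
500 109 -249.0 -243.5 -237.6 55.6
510 111 -248.4 -242.5 -237.2 55.6
520 107 -248.0 -242.6 -236.9 55.5
530 110 -247.5 -241.6 -236.5 55.5
540 117 -247.0 -241.8 -236.1 55.6
550 221 -253.9 -240.5 -226.4 55.3
560 294 -254.0 -240.0 -226.0 55.2
570 150 -253.9 -240.7 -226.8 55.3
580 319 -253.2 -240.2 -227.2 62.7
590 180 -247.4 -239.7 -232.3 57.2
600 186 -247.8 -239.4 -231.9 57.2
610 196 -247.2 -239.0 -231.6 57.5
620 200 -246.9 -238.9 -231.2 57.3
630 211 -246.3 -238.2 -230.8 57.5
640 206 -245.8 -237.7 -230.4 57.3
650 213 -245.2 -237.3 -230.0 57.3
660 27 -244.6 -238.7 -230.9 56.6
```

View pics/w2.png

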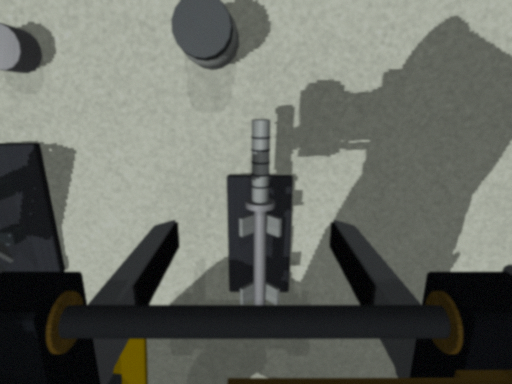

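The handle end is at (260,120) and the collar at (261,207). In world terms the rod centre is about (556,-241), yaw 0.038, axis height 50 mm, matching the given size.

Run:
```python
from plan import *
a=.038; t=tool([0,0,-1],[np.sin(a),-np.cos(a),0])
print(st()[1]); p1=grasp_tcp([619,-238.9,50],t);print(p1)
plan(p1+[0,0,50],t); plan(p1,t,p1+[0,0,50],t)
```

```text
[ 590.07096987 -237.38656832  149.69426604]
[ 619.  -238.9   31.2]
n 2 turn/row [0.02, -0.08, 0.02]
dp [[3.42, 1.44, 0.14], [3.42, 1.44, 0.14]]
n 1 turn/row [0.0, 0.0, 0.0]
dp [[5.0, 0.0, -0.0]]
```

jog_arm(
  turn=[
    [0, 0, 0],
    [0, 0, 0],
    [0, 0, 0],
  ],
  dp=[
    [3.4, 1.4, 0.1],
    [3.4, 1.4, 0.1],
    [0, 0, 0],
  ],
  gripper=[0.3, 0.3, 0.3],
)

```text
clock: 1.88
eef_pos: [617.4, -241.2, 82.9]
eef_rot: [1.939, 1.569, 0.405]
wrist_force: [0.6, -0.0, 0.3]
finger_gap: 68.2
```

Run:
```python
from plan import *
a=.038; t=tool([0,0,-1],[np.sin(a),-np.cos(a),0])
print(st()[1]); p1=grasp_tcp([619,-238.9,50],t)
plan(p1,t,n=3)
```

```text
[ 617.39627665 -241.21814245   82.87157222]
n 3 turn/row [-0.03, -0.01, -0.04]
dp [[1.72, 0.05, -0.07], [1.72, 0.05, -0.07], [1.72, 0.06, -0.07]]
```

jog_arm(
  turn=[
    [0, 0, 0],
    [0, 0, 0],
    [0, 0, 0],
    [0, 0, 0],
  ],
  dp=[
    [1.7, 0.1, -0.1],
    [1.7, 0, -0.1],
    [1.6, 0, 0],
    [0, 0, 0],
  ],
  gripper=[0.3, 0.3, 0.3, 0.3],
)

```text
clock: 2.38
eef_pos: [617.9, -240.8, 33.3]
eef_rot: [1.369, 1.565, -0.167]
wrist_force: [0.1, -0.2, 0.7]
finger_gap: 65.7
```

Run:
```python
from plan import *
a=.038; t=tool([0,0,-1],[np.sin(a),-np.cos(a),0])
print(st()[1]); p1=grasp_tcp([619,-238.9,50],t)
plan(p1,t,n=1)
```

```text
[ 617.91515585 -240.76886503   33.34466495]
n 1 turn/row [-0.17, 0.06, -0.3]
dp [[0.21, 0.11, -0.18]]
```

jog_arm(
  turn=[
    [0, 0, 0],
    [0, 0, 0],
    [0, 0, 0],
    [0, 0, 0],
    [0, 0, 0],
    [0, 0, 0],
  ],
  dp=[
    [0.2, 0.1, -0.2],
    [0, 0, 0],
    [0, 0, 0],
    [0, 0, 0],
    [0, 0, 0],
    [0, 0, 0],
  ],
  gripper=[0.3, 0.7, 1, 1, 1, 1],
  grip_force=60,
)

```text
clock: 3.12
eef_pos: [619.8, -238.9, 33.1]
eef_rot: [1.282, 1.563, -0.254]
wrist_force: [-0.9, 0.1, 0.2]
finger_gap: 19.5
```

```bash
cat > seat.py <<'E'
from plan import *
RO=np.array([541.7,26.7,0]);RY=.056
def restR(a,al):  # tool for yaw a, rod elevation e; al = tool dir elevation deg
    return tool([np.cos(a)*np.cos(np.radians(al)),np.sin(a)*np.cos(np.radians(al)),np.sin(np.radians(al))],[np.sin(a),-np.cos(a),0])
E
python3 - <<'E'
from seat import *
s,p,r=st();print(p,s['finger_gap'],s['wrist_force'])
t=restR(RY,-50)
# where collar belongs
ax=np.array([np.cos(RY)*np.cos(.698),np.sin(RY)*np.cos(.698),np.sin(.698)])
print(r.as_matrix().round(3))
plan(p+[-20,0,100],restR(.038,-90)); 
mid=np.array([560,26,240]); plan(mid,t,p+[-20,0,100],restR(.038,-90))
E
```

```text
[ 619.78009911 -238.89446256   33.06532852] 19.49127925622437 [-0.90862982  0.11949281  0.16873598]
[[ 0.008  0.999  0.035]
 [-0.002  0.035 -0.999]
 [-1.     0.008  0.002]]
n 2 turn/row [-0.08, 0.07, -0.22]
dp [[-5.01, -0.96, -0.02], [-5.0, -0.98, -0.03]]
n 5 turn/row [-0.2, 0.07, 8.0]
dp [[-2.14, -0.59, -5.32], [-2.19, -0.27, -5.33], [-2.2, 0.05, -5.33], [-2.16, 0.38, -5.33], [-2.08, 0.69, -5.33]]
```

jog_arm(
  turn=[
    [0, 0, 0],
    [0, 0, 0],
  ],
  dp=[
    [0, 0, 0],
    [0, 0, 0],
  ],
  gripper=[1, 1],
)

```text
clock: 3.38
eef_pos: [619.8, -239.1, 33.2]
eef_rot: [1.245, 1.563, -0.291]
wrist_force: [-0.8, 0.4, 0.6]
finger_gap: 14.2
```

jog_arm(
  turn=[
    [0, 0, 0],
    [0, 0, 0],
    [0, 0, 0],
    [0, 0, 0],
    [0, 0, 0],
  ],
  dp=[
    [-1, 0, 0],
    [-2, 0, 0],
    [-3, -0.5, 0],
    [-3, -1, 0],
    [-2, 0, 0],
  ],
  gripper=[1, 1, 1, 1, 1],
)

```text
clock: 4.0
eef_pos: [603.1, -238.9, 149.6]
eef_rot: [1.324, 1.563, -0.212]
wrist_force: [0.5, -0.3, -1.7]
finger_gap: 14.4
```

```bash
python3 shot.py side s3; python3 shot.py wrist w3;python3 - <<'E'
from seat import *
s,p,r=st();print(p,s['finger_gap'],s['wrist_force'])
mid=np.array([560,26,240]); plan(mid,restR(RY,-50))
E
```

```text
4.05
4.1
[ 604.22366004 -239.1405994   150.59780001] 14.262419690040865 [-0.25710512  1.15669119 -0.91558685]
n 5 turn/row [-0.21, 0.12, 7.88]
dp [[-1.81, -0.68, -5.32], [-1.88, -0.4, -5.33], [-1.9, -0.12, -5.34], [-1.89, 0.16, -5.34], [-1.84, 0.43, -5.34]]
```

View pics/s3.png

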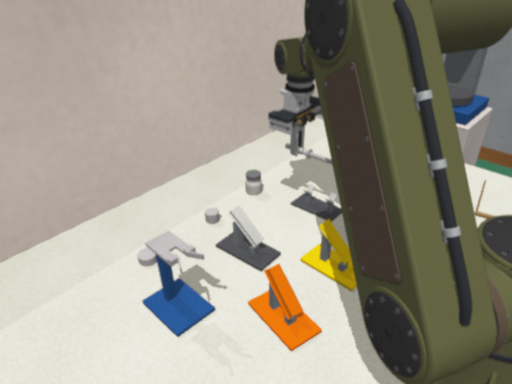

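View pics/w3.png

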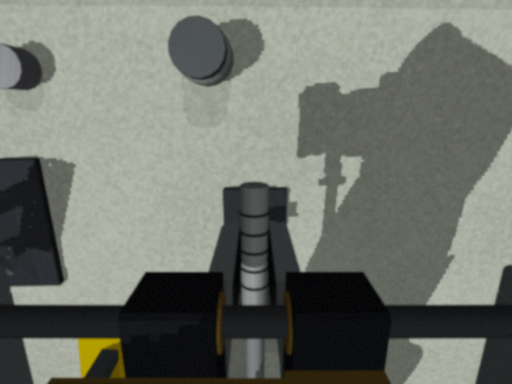

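The rod is in the jaws and clear of the cradle. Its handle end is at (255,185) in the wrist view. Next I'll check whether it sagged.

```bash
cat > held.py <<'E'
import sys
from h import *
from plan import *
# fit handle top surface in tool frame using wrist depth (static pose)
z=load(f'pics/{sys.argv[1]}.npz');Q=cloud(z)
s,p,r=st()
T=r.inv().apply((Q.reshape(-1,3)-p)).reshape(Q.shape)
m=(abs(T[...,2])<8)&(T[...,0]>-60)&(T[...,0]<10)&(T[...,1]>8)&(T[...,1]<60)
q=T[m];print(len(q),q.min(0).round(1),q.max(0).round(1))
for y in range(8,50,4):
    k=q[abs(q[:,1]-y)<2.5]
    if len(k)>8: print(y,len(k),'topx',np.percentile(k[:,0],10).round(1),'z',k[:,2].min().round(1),k[:,2].max().round(1))
E
python3 held.py w3
```

```text
1559 [-59.2   8.   -8. ] [-11.4  36.3   8. ]
8 133 topx -43.4 z -7.5 8.0
12 248 topx -26.3 z -8.0 7.5
16 240 topx -26.1 z -8.0 6.9
20 242 topx -26.3 z -7.9 7.4
24 253 topx -26.2 z -7.9 6.7
28 252 topx -26.2 z -7.8 6.7
32 258 topx -26.3 z -7.8 6.7
36 287 topx -25.8 z -7.9 6.6
```

Run:
```python
from seat import *
plan([540,60,260],restR(RY,-90))
```

```text
n 6 turn/row [-0.2, 0.03, -0.1]
dp [[-1.85, -0.87, -5.01], [-1.84, -0.86, -5.02], [-1.84, -0.85, -5.02], [-1.84, -0.83, -5.03], [-1.83, -0.82, -5.03], [-1.83, -0.8, -5.03]]
```

jog_arm(
  turn=[
    [-0.2, 0, 0],
    [-0.2, 0, 0],
    [-0.2, 0, 0],
    [-0.2, 0, 0],
    [-0.2, 0, 0],
    [-0.2, 0, 0],
    [0, 0, 0],
    [0, 0, 0],
  ],
  dp=[
    [-2, -0.8, -4],
    [-2, -0.9, -5.2],
    [-2, -0.9, -5.2],
    [-1.8, -0.8, -5.2],
    [-1.8, -0.8, -5.2],
    [-1.8, -0.8, -5.2],
    [0, 0, -1],
    [0, 0, 0],
  ],
  gripper=[1, 1, 1, 1, 1, 1, 1, 1],
)

```text
clock: 5.1
eef_pos: [535.5, 77.9, 263.5]
eef_rot: [1.346, 1.564, -0.168]
wrist_force: [-0.6, -1.0, -2.3]
finger_gap: 14.6
```

```bash
python3 shot.py wrist w4
python3 - <<'E'
from seat import *
from h import *
s,p,r=st();print(p)
z=load('pics/w4.npz');Q=cloud(z);Z=Q[...,2]
ok=(Z>30)&(Z<125)&(abs(Q[...,1]-28)<35)&(Q[...,0]>470)&(Q[...,0]<620)
q=Q[ok];print(len(q))
for x in range(490,600,10):
    k=q[abs(q[:,0]-x)<3]
    if len(k)>8: print(x,len(k),'y',k[:,1].min().round(1),k[:,1].max().round(1),'zmax',np.percentile(k[:,2],97).round(1),'ridge', k[k[:,2]<np.percentile(k[:,2],15)][:,1].mean().round(1),np.percentile(k[:,2],7).round(1))
b=(Z>4.5)&(Z<20)&(abs(Q[...,1]-28)<60)&(Q[...,0]>440)&(Q[...,0]<640)
print(Q[b].min(0),Q[b].max(0))
E
```

```text
5.15
[535.59046757  77.42513403 263.53868986]
2023
510 64 y 6.3 45.4 zmax 51.2 ridge 27.8 39.5
520 111 y 7.1 45.6 zmax 60.4 ridge 26.0 39.1
530 120 y 7.3 46.4 zmax 68.3 ridge 26.6 48.0
540 131 y 7.9 47.0 zmax 77.4 ridge 26.9 56.3
550 144 y 8.5 47.6 zmax 85.9 ridge 27.3 65.2
560 150 y 9.0 48.1 zmax 93.9 ridge 28.3 73.0
570 170 y 9.2 48.5 zmax 102.2 ridge 28.6 80.8
580 189 y 9.9 48.8 zmax 110.3 ridge 29.1 89.3
590 139 y 12.3 44.8 zmax 109.8 ridge 29.9 97.2
[467.55089316 -15.67112734   5.61880492] [619.45574297  71.54566352  14.64111142]
```

View pics/w4.png

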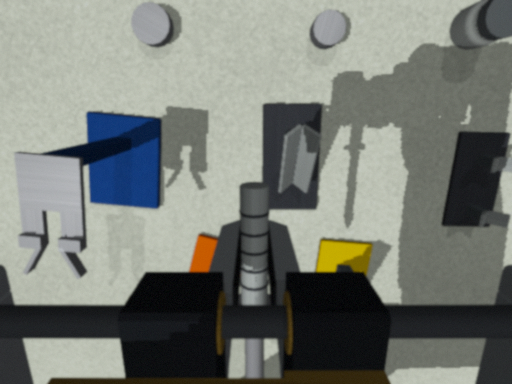

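The fork plate is at (48,200) with its slot at (50,225) and flare tips at (30,270) and (82,272). The rest base is at (292,155) with its trough at (298,160), and the held rod's handle is at (254,220).

Run:
```python
from seat import *
from h import *
def rr(q): 
    b=cv2.minAreaRect(q[:,:2].astype(np.float32)); return [np.round(v,2).tolist() if not np.isscalar(v) else round(v,2) for v in b]
z=load('pics/w4.npz');Q=cloud(z);Z=cv2.medianBlur(np.nan_to_num(Q[...,2]).astype(np.float32),5)
hsv=cv2.cvtColor(z['p'],cv2.COLOR_RGB2HSV)
def comp(m,near):
    n,l,s,c=cv2.connectedComponentsWithStats(m.astype(np.uint8));i=l[near[1],near[0]];print(s[i]);return l==i
m=comp((Z>5),(275,140));print('rest base',rr(np.vstack([ray(z,[(u,v) for v,u in zip(*np.nonzero(m&(Z<16)))],10)])))
m=comp((Z>28),(298,160));q=Q[m];print('trough',rr(q),q.min(0),q.max(0))
m=comp((Z>165),(30,190));q=Q[m];
w=ray(z,[(u,v) for v,u in zip(*np.nonzero(m))],175);print('plate',rr(w))
# slot: per x row
for x in range(440,570,6):
    k=w[abs(w[:,0]-x)<1.6]; 
    if len(k)>4:
        y=np.sort(k[:,1]); g=np.diff(y);i=g.argmax();print(x,y[0].round(1),y[-1].round(1),'gap',y[i].round(1),y[i+1].round(1),g[i].round(1), 'z',np.median(q[abs(q[:,0]-x)<3][:,2]).round(1))
```

```text
[    0   104   512   280 53243]
rest base [[490.97, 34.19], [254.68, 278.22], 1.36]
[ 278  125   43   68 2030]
trough [[549.98, 28.34], [89.38, 34.97], 6.79] [nan nan nan] [nan nan nan]
[  14  152   73  127 6596]
plate [[503.12, 261.65], [63.21, 120.48], 85.21]
446 236.6 294.9 gap 246.2 289.2 43.0 z 176.7
452 234.3 292.5 gap 249.4 282.6 33.2 z 178.2
458 236.7 288.8 gap 252.6 279.1 26.5 z 177.9
464 239.9 285.2 gap 255.7 275.5 19.8 z 178.4
470 238.3 282.4 gap 258.0 272.0 14.0 z 179.4
476 232.1 295.8 gap 258.5 268.4 10.0 z 180.0
482 231.6 294.9 gap 257.8 266.8 9.0 z 179.8
488 231.1 291.2 gap 254.4 267.0 12.6 z 174.5
494 231.5 290.4 gap 253.7 266.3 12.6 z 174.1
500 231.0 289.6 gap 253.8 266.5 12.7 z 174.1
506 230.5 289.7 gap 253.4 265.8 12.4 z 174.0
512 230.1 289.7 gap 230.2 230.9 0.7 z 174.2
518 230.3 288.8 gap 232.3 233.0 0.7 z 174.3
524 229.9 289.0 gap 230.0 230.8 0.7 z 174.3
530 229.3 288.8 gap 235.7 236.4 0.7 z 174.2
536 229.7 288.1 gap 229.9 230.6 0.7 z 174.2
542 229.2 288.1 gap 234.6 235.3 0.7 z 174.2
548 228.7 288.1 gap 228.8 229.6 0.7 z 174.3
554 229.0 287.8 gap 229.2 229.9 0.7 z 174.3
560 228.7 287.3 gap 228.7 229.4 0.7 z 173.9
```

Run:
```python
from seat import *
from h import *
z=load('pics/w4.npz');Q=cloud(z);Z=Q[...,2]
g=cv2.cvtColor(z['p'],cv2.COLOR_RGB2GRAY)
sub=np.zeros(g.shape,bool);sub[95:215,255:330]=1
m=sub&(g<75)&(Z>3)&(Z<17)
q=Q[m];print(len(q),cv2.minAreaRect(q[:,:2].astype(np.float32)))
for u in (275,285,295,305): print(u,[(v,g[v,u],Z[v,u].round(0)) for v in list(range(98,108))+list(range(200,214))])
m=sub&(Z>20)
q=Q[m]; t=q[:,0]*np.cos(.053)+q[:,1]*np.sin(.053); l=-q[:,0]*np.sin(.053)+q[:,1]*np.cos(.053)
for lo in range(-22,24,4):
    k=(l-(-1.5)>=lo)&(l+1.5<lo+4); 
    if k.sum()>5: print(lo,k.sum(),t[k].min().round(1),t[k].max().round(1),q[k,2].max().round(1),q[k,2].min().round(1))
o=RO;print('origin t,l',o[0]*np.cos(.053)+o[1]*np.sin(.053),-o[0]*np.sin(.053)+o[1]*np.cos(.053))
```

```text
3538 ((543.30322265625, 26.565906524658203), (148.21630859375, 78.11060333251953), 3.2319862842559814)
275 [(98, np.uint8(186), np.float64(-1.0)), (99, np.uint8(182), np.float64(-0.0)), (100, np.uint8(178), np.float64(-2.0)), (101, np.uint8(174), np.float64(-0.0)), (102, np.uint8(151), np.float64(-1.0)), (103, np.uint8(102), np.float64(-1.0)), (104, np.uint8(64), np.float64(9.0)), (105, np.uint8(51), np.float64(nan)), (106, np.uint8(51), np.float64(12.0)), (107, np.uint8(51), np.float64(9.0)), (200, np.uint8(49), np.float64(8.0)), (201, np.uint8(53), np.float64(9.0)), (202, np.uint8(52), np.float64(10.0)), (203, np.uint8(54), np.float64(9.0)), (204, np.uint8(54), np.float64(9.0)), (205, np.uint8(53), np.float64(9.0)), (206, np.uint8(51), np.float64(10.0)), (207, np.uint8(58), np.float64(9.0)), (208, np.uint8(78), np.float64(9.0)), (209, np.uint8(124), np.float64(9.0)), (210, np.uint8(166), np.float64(-2.0)), (211, np.uint8(184), np.float64(1.0)), (212, np.uint8(189), np.float64(-1.0)), (213, np.uint8(193), np.float64(-1.0))]
285 [(98, np.uint8(182), np.float64(-1.0)), (99, np.uint8(1
[... 2435 characters left out ...]
(8.0)), (206, np.uint8(50), np.float64(10.0)), (207, np.uint8(58), np.float64(10.0)), (208, np.uint8(80), np.float64(9.0)), (209, np.uint8(124), np.float64(8.0)), (210, np.uint8(163), np.float64(-0.0)), (211, np.uint8(186), np.float64(-2.0)), (212, np.uint8(191), np.float64(-1.0)), (213, np.uint8(195), np.float64(1.0))]
-22 44 507.2 586.1 111.3 45.3
-18 226 505.6 588.9 112.5 44.5
-14 254 506.9 590.9 111.4 40.7
-10 254 510.1 593.7 108.8 37.2
-6 247 512.1 596.7 104.4 26.4
-2 193 514.8 595.7 101.7 27.8
2 168 513.4 596.7 105.1 34.9
6 175 509.9 593.8 105.9 20.2
10 172 507.3 591.7 109.6 28.8
14 187 505.8 589.8 113.0 45.8
18 109 506.1 587.0 112.1 44.1
origin t,l 542.3537980184491 -2.034152148523013
```

```bash
cat >> seat.py <<'E'
RO=np.array([544,27.2,0]);RY=.053
def ax(e=40.,a=None):
    a=RY if a is None else a;e=np.radians(e);return np.array([np.cos(a)*np.cos(e),np.sin(a)*np.cos(e),np.sin(e)])
SEAT=RO+46*np.array([np.cos(RY),np.sin(RY),0])+[0,0,107]
OFF=np.array([-18.3,-43.5,-.6])
def tcp_rest(axial,up): r=restR(RY,-50); return SEAT+axial*ax()-up*r.as_matrix()[:,0]-r.apply(OFF),r
def where():
    s,p,r=st(); c=p+r.apply(OFF); d=c-SEAT; rr=restR(RY,-50).inv()
    print('p',p.round(1),'collar err tool(-up,axial,-lat)',rr.apply(d).round(1),'rot err',(rr*r).as_rotvec(degrees=True).round(2),'F tool',rr.apply(s['wrist_force']).round(1),'F',np.linalg.norm(s['wrist_force']).round(1),'gap',round(s['finger_gap'],1),s['clock'])
E
python3 - <<'E'
from seat import *
P,r=tcp_rest(12,60);print(P);plan(P,r)
where()
E
```

```text
[605.65635526  29.87000632 174.61876562]
n 5 turn/row [0.04, 0.0, 7.93]
dp [[1.79, 1.33, 1.03], [1.96, 1.08, 1.02], [2.08, 0.8, 1.02], [2.17, 0.5, 1.02], [2.22, 0.2, 1.02]]
p [535.6  77.4 263.5] collar err tool(-up,axial,-lat) [-195.    39.2  -51.1] rot err [-1.800e-01 -2.000e-02 -3.964e+01] F tool [ 1.6 -0.8  0. ] F 1.8 gap 14.6 5.15
```

jog_arm(
  turn=[
    [0, 0, 8],
    [0, 0, 8],
    [0, 0, 8],
    [0, 0, 8],
    [0, 0, 8],
    [0, 0, 0],
  ],
  dp=[
    [0.8, 1.3, 1.0],
    [1.5, 1.1, 1.0],
    [2.0, 0.8, 1.0],
    [2.2, 0.5, 1.0],
    [2.2, 0.2, 1.0],
    [0, 0, 0],
  ],
  gripper=[1, 1, 1, 1, 1, 1],
)

```text
clock: 5.9
eef_pos: [606.3, 20.0, 184.5]
eef_rot: [1.562, 0.853, 0.037]
wrist_force: [0.3, -0.8, -1.3]
finger_gap: 14.5
```

Run:
```python
from seat import *
where();P,r=tcp_rest(8,25);plan(P,r)
```

```text
p [606.3  20.  184.5] collar err tool(-up,axial,-lat) [-66.7  18.1   9.5] rot err [ 0.19 -0.59  1.1 ] F tool [ 1.1 -0.6  0.8] F 1.5 gap 14.5 5.9
n 1 turn/row [-0.19, 0.59, -1.1]
dp [[4.22, -1.13, -1.02]]
```

jog_arm(
  turn=[
    [-0.2, 0.6, -1.1],
    [0, 0, 0],
    [0, 0, 0],
  ],
  dp=[
    [1.5, -0.9, -0.9],
    [1.5, 0, 0],
    [0, 0, 0],
  ],
  gripper=[1, 1, 1],
)

```text
clock: 6.28
eef_pos: [620.0, 28.4, 156.9]
eef_rot: [1.572, 0.88, 0.053]
wrist_force: [-0.6, 1.4, -1.4]
finger_gap: 14.6
```

```bash
python3 shot.py wrist w5;python3 shot.py side s5
python3 - <<'E'
from seat import *
where();P,r=tcp_rest(6,10);plan(P,r)
E
python3 held.py w5
```

```text
6.325
6.375
p [619.8  28.4 157.7] collar err tool(-up,axial,-lat) [-38.2  12.    2.2] rot err [ 0.06 -0.01 -0.3 ] F tool [ 1.3 -0.9 -0. ] F 1.6 gap 14.5 6.375
n 1 turn/row [-0.06, 0.01, 0.3]
dp [[2.8, -0.57, -0.22]]
1524 [-25.4   8.   -8. ] [-8.9 35.6  7.5]
8 134 topx -23.8 z -8.0 7.5
12 249 topx -23.7 z -8.0 7.5
16 239 topx -23.7 z -8.0 6.9
20 253 topx -23.9 z -7.9 7.4
24 254 topx -23.7 z -7.9 6.8
28 252 topx -23.8 z -7.8 7.3
32 265 topx -23.8 z -7.7 7.3
36 243 topx -23.2 z -7.8 7.2
```

View pics/w5.png

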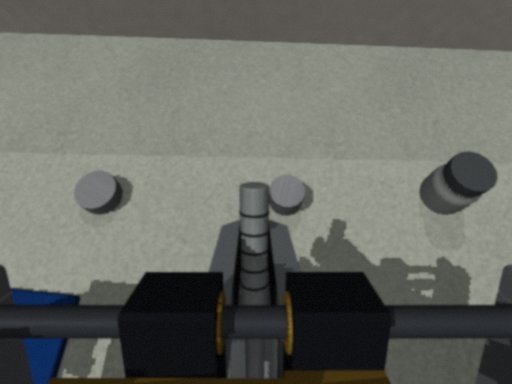

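View pics/s5.png

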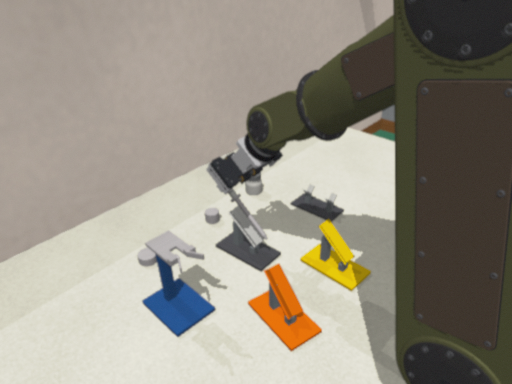

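The rod sits aligned above the rest in the side view, collar near (238,203), and the samples and jar are untouched. It shows no sag against the tool.

jog_arm(
  turn=[
    [0, 0, 0.3],
    [0, 0, 0],
    [0, 0, 0],
  ],
  dp=[
    [1.3, -0.2, -0.2],
    [1.3, 0, 0],
    [0, 0, 0],
  ],
  gripper=[1, 1, 1],
)

```text
clock: 6.75
eef_pos: [636.0, 31.4, 135.8]
eef_rot: [1.571, 0.872, 0.053]
wrist_force: [-1.3, 0.3, -2.0]
finger_gap: 14.5
```

```bash
sed -i 's/-18.3,-43.5,-.6/-17,-43.5,-.3/' seat.py
python3 - <<'E'
from seat import *
where()
E
```

```text
p [636.   31.4 135.8] collar err tool(-up,axial,-lat) [-9.4 10.3  0.4] rot err [ 0.05 -0.01  0.05] F tool [ 0.7 -2.3 -0.4] F 2.4 gap 14.5 6.75
```

jog_arm(
  turn=[
    [0, 0, 0],
    [0, 0, 0],
    [0, 0, 0],
  ],
  dp=[
    [0.4, 0, 0],
    [0.2, 0, 0],
    [0, 0, 0],
  ],
  gripper=[1, 1, 1],
)

```text
clock: 7.12
eef_pos: [640.1, 31.6, 131.0]
eef_rot: [1.571, 0.872, 0.053]
wrist_force: [0.0, 0.4, -1.9]
finger_gap: 14.5
```

```bash
python3 -c "
from seat import *
where()"; python3 shot.py top t6
python3 - <<'E'
import cv2
p=cv2.imread('pics/t6.png');cv2.imwrite('pics/t6z.png',cv2.resize(p[130:250,190:310],None,fx=4,fy=4,interpolation=2))
E
```

```text
p [640.1  31.6 131. ] collar err tool(-up,axial,-lat) [-3.1 10.4  0.4] rot err [ 0.05 -0.01  0.05] F tool [ 1.4 -1.2 -0.4] F 1.9 gap 14.5 7.125
7.175
```

View pics/t6z.png

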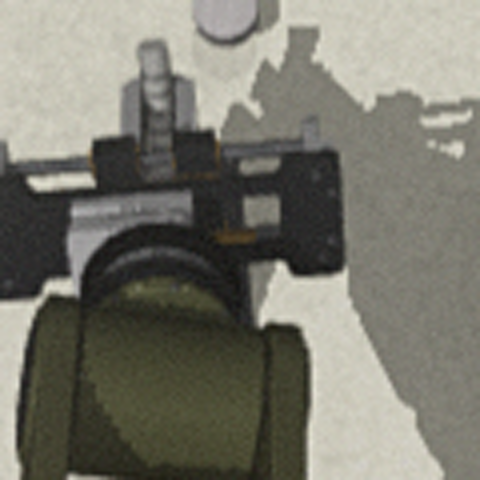

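The gripper hides the rod's lower part from above; the handle end is at (153,45). I'll continue down by force.

jog_arm(
  turn=[
    [0, 0, 0],
    [0, 0, 0],
    [0, 0, 0],
    [0, 0, 0],
  ],
  dp=[
    [0.15, 0, 0],
    [0.1, 0, 0],
    [0.1, 0, 0],
    [0, 0, 0],
  ],
  gripper=[1, 1, 1, 1],
)

```text
clock: 7.68
eef_pos: [642.5, 31.8, 128.8]
eef_rot: [1.571, 0.871, 0.053]
wrist_force: [-1.4, -0.3, -0.2]
finger_gap: 14.5
```

```bash
python3 -c "
from seat import *
where()"
```

```text
p [642.5  31.8 128.8] collar err tool(-up,axial,-lat) [ 0.1 10.7  0.3] rot err [ 0.04 -0.01  0.08] F tool [-0.8 -1.3  0.2] F 1.5 gap 14.5 7.675
```

jog_arm(
  turn=[
    [0, 0, 0],
    [0, 0, 0],
    [0, 0, 0],
  ],
  dp=[
    [0.1, 0, 0],
    [0.1, 0, 0],
    [0, 0, 0],
  ],
  gripper=[1, 1, 1],
)

```text
clock: 8.05
eef_pos: [643.7, 32.0, 127.4]
eef_rot: [1.572, 0.871, 0.053]
wrist_force: [-3.9, 1.1, 2.2]
finger_gap: 14.3
```

```bash
python3 -c "
from seat import *
where()"
```

```text
p [643.7  32.  127.4] collar err tool(-up,axial,-lat) [ 2.1 10.8  0.2] rot err [0.05 0.   0.09] F tool [-4.2 -1.6 -1.3] F 4.6 gap 14.3 8.05
```

Contact with the trough at about 4 N. Now I slide down towards the collar stop.

jog_arm(
  turn=[
    [0, 0, 0],
    [0, 0, 0],
    [0, 0, 0],
    [0, 0, 0],
  ],
  dp=[
    [0, -0.2, 0],
    [0, -0.2, 0],
    [0, -0.2, 0],
    [0, -0.1, 0],
  ],
  gripper=[1, 1, 1, 1],
)

```text
clock: 8.55
eef_pos: [641.5, 31.7, 127.3]
eef_rot: [1.57, 0.86, 0.051]
wrist_force: [0.1, 1.8, 4.1]
finger_gap: 14.4
```

```bash
python3 -c "
from seat import *
where()"
```

```text
p [641.5  31.7 127.3] collar err tool(-up,axial,-lat) [1.2 8.9 0.3] rot err [ 0.05 -0.06  0.73] F tool [-3.   2.8 -1.8] F 4.5 gap 14.4 8.55
```

```bash
python3 shot.py side s7;python3 shot.py wrist w7; python3 held.py w7
python3 - <<'E'
import cv2
p=cv2.imread('pics/s7.png');cv2.imwrite('pics/s7z.png',cv2.resize(p[150:280,190:320],None,fx=4.5,fy=4.5,interpolation=2))
E
```

```text
8.6
8.65
1538 [-51.6   8.   -8. ] [-9.4 36.1  8. ]
8 126 topx -24.5 z -8.0 8.0
12 254 topx -24.2 z -8.0 7.5
16 235 topx -23.9 z -7.5 6.8
20 244 topx -24.0 z -8.0 7.4
24 256 topx -23.6 z -8.0 7.3
28 266 topx -23.5 z -7.9 7.3
32 265 topx -23.2 z -7.9 7.3
36 250 topx -22.8 z -8.0 7.2
```

View pics/s7z.png

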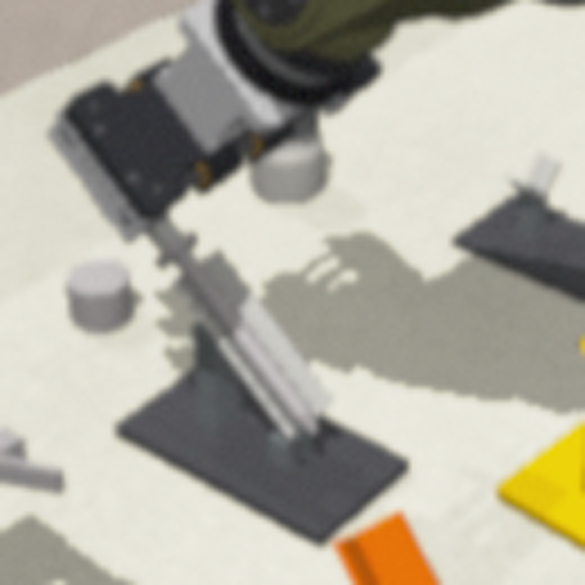

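Run:
```python
from seat import *
from h import *
z=load('pics/s7.npz');s,p,r=st()
c=p+r.apply(OFF);d=r.as_matrix()[:,1]
f=lambda X:((proj(z,X)-[190,150])*4.5+2).round(0)
print('collar',f(c),'tip',f(c-120*d),'hend',f(c+80*d),'grip',f(c+43.5*d)); print('seat',f(SEAT),'foot',f(SEAT-120*ax()))
Q=cloud(z);q=Q[195:255,225:280];m=q[...,2]>25
for v in range(196,256,4): print(v,np.round(Q[v,228:276:4,2],0))
```

```text
collar [[179. 256.]] tip [[311. 435.]] hend [[ 92. 138.]] grip [[132. 192.]]
seat [[189. 269.]] foot [[323. 447.]]
196 [ 2.  3.  3.  1.  0.  1. -1.  3.  1.  1.  0.  4.]
200 [127.   1.  -0.   1.   2.   2.   1.   2.   2.   2.   1.   0.]
204 [126. 116.   2.  -1.   0.   5.  -1.   1.   0.   2.   0.   1.]
208 [110. 114. 107. 107.   2.   0.   2.   1.   2.   2.   2.   3.]
212 [110. 104. 103.  99.   2.   1.   1.   2.   2.   3.   0.   1.]
216 [  2. 104.  98.  95.  92.   2.   2.   0.   1.   1.   1.   0.]
220 [ 2.  3. 93. 92. 84. 82.  3.  4.  1.  2.  1.  2.]
224 [ 2.  1. 77. 78. 81. 77. 75.  3.  3.  1.  2.  1.]
228 [ 1.  3. 65. 81. 73. 76. 68. 66.  1.  1. -1.  1.]
232 [ 2. 10. 52. 49. 74. 68. 65. 61.  1.  2.  0.  1.]
236 [11. 10. 39. 37. 11. 64. 58. 52. 53.  0.  2. -0.]
240 [11. 12. 26. 21. 10. 11. 47. 54. 44.  2.  2.  1.]
244 [11. 11. 11.  9. 13. 11. 49. 35. 11. 11.  2.  2.]
248 [11. 10.  9. 11. 15. 11. 27. 23. 12.  9. 12. 12.]
252 [ 7. 12. 11. 13. 12. 13. 15. 12. 10. 11. 11. 12.]
```

In the side view the collar is at about (175,245) in the zoom and the trough top end at about (190,268). So the collar is still some 9 mm uphill, and the rod is sticking under the contact pressure. I'll relieve the pressure and then slide.

jog_arm(
  turn=[
    [0, 0, -0.7],
    [0, 0, 0],
    [0, 0, 0],
    [0, 0, 0],
  ],
  dp=[
    [-0.25, 0, 0],
    [0, -0.3, 0],
    [0, -0.2, 0],
    [0, 0, 0],
  ],
  gripper=[1, 1, 1, 1],
)

```text
clock: 9.15
eef_pos: [634.1, 31.1, 123.3]
eef_rot: [1.571, 0.879, 0.052]
wrist_force: [0.0, -0.1, -2.8]
finger_gap: 14.8
```

```bash
python3 -c "
from seat import *
where()"
```

```text
p [634.1  31.1 123.3] collar err tool(-up,axial,-lat) [-1.3  0.9  0.5] rot err [ 0.05 -0.05 -0.34] F tool [ 2.1 -1.8  0.1] F 2.8 gap 14.8 9.15
```

jog_arm(
  turn=[
    [0, 0, 0.3],
    [0, 0, 0],
    [0, 0, 0],
  ],
  dp=[
    [0, -0.1, 0],
    [0, -0.1, 0],
    [0, 0, 0],
  ],
  gripper=[1, 1, 1],
)

```text
clock: 9.52
eef_pos: [633.5, 31.1, 123.0]
eef_rot: [1.57, 0.87, 0.051]
wrist_force: [1.5, 0.1, -1.1]
finger_gap: 14.7
```

```bash
python3 -c "
from seat import *
where()"; python3 shot.py wrist w8; python3 held.py w8;python3 shot.py side s8;python3 - <<'E'
import cv2
p=cv2.imread('pics/s8.png');cv2.imwrite('pics/s8z.png',cv2.resize(p[180:260,200:300],None,fx=7,fy=7,interpolation=2))
E
```

```text
p [633.5  31.1 123. ] collar err tool(-up,axial,-lat) [-1.2  0.1  0.5] rot err [ 0.05 -0.07  0.16] F tool [ 1.8  0.4 -0. ] F 1.9 gap 14.7 9.525
9.575
1536 [-59.6   8.   -8. ] [-10.1  36.    8. ]
8 117 topx -24.7 z -7.5 8.0
12 247 topx -24.5 z -7.5 7.5
16 234 topx -24.3 z -8.0 6.8
20 252 topx -24.5 z -8.0 7.3
24 255 topx -24.5 z -8.0 7.3
28 268 topx -24.3 z -7.9 7.3
32 261 topx -24.3 z -7.9 7.2
36 260 topx -24.0 z -7.9 7.1
9.625
```

View pics/s8z.png

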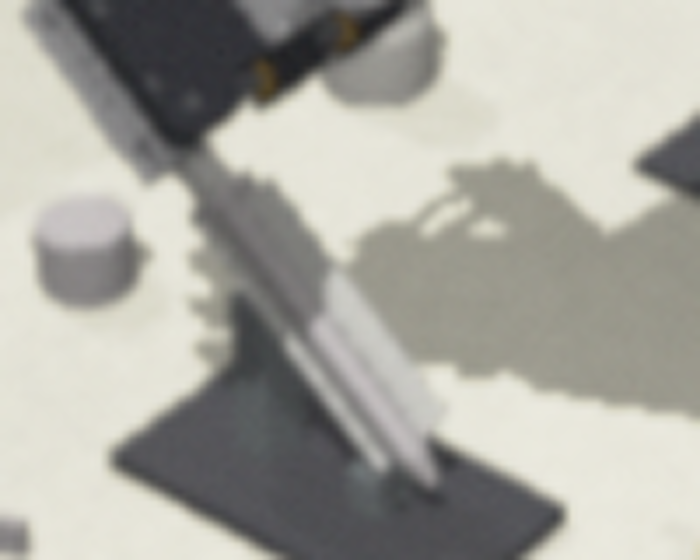

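The tip now sticks out past the trough's low end at (432,485), and the collar is at the top end near (205,190). I'll press a little further for firm contact.

jog_arm(
  turn=[
    [0, 0, 0],
    [0, 0, 0],
    [0, 0, 0],
  ],
  dp=[
    [0, -0.15, 0],
    [0, -0.15, 0],
    [0, 0, 0],
  ],
  gripper=[1, 1, 1],
)

```text
clock: 10.0
eef_pos: [633.2, 31.0, 123.5]
eef_rot: [1.57, 0.863, 0.05]
wrist_force: [0.6, 0.9, -1.7]
finger_gap: 15.0
```

```bash
python3 -c "
from seat import *
where()"
```

```text
p [633.2  31.  123.5] collar err tool(-up,axial,-lat) [-1.4  0.1  0.6] rot err [ 0.06 -0.11  0.53] F tool [ 1.7 -0.6 -0.8] F 2.0 gap 15.0 10.0
```

jog_arm(
  turn=[
    [0, 0, -0.5],
    [0, 0, 0],
    [0, 0, 0],
    [0, 0, 0],
  ],
  dp=[
    [0.1, 0, 0],
    [0.1, 0, 0],
    [0.1, 0, 0],
    [0, 0, 0],
  ],
  gripper=[1, 1, 1, 1],
)

```text
clock: 10.5
eef_pos: [635.1, 31.0, 121.4]
eef_rot: [1.569, 0.873, 0.05]
wrist_force: [-3.6, 0.3, 4.8]
finger_gap: 14.4
```

```bash
python3 -c "
from seat import *
where()"
```

```text
p [635.1  31.  121.4] collar err tool(-up,axial,-lat) [1.  0.3 0.6] rot err [ 0.05 -0.11 -0.01] F tool [-6.   0.3 -0.5] F 6.0 gap 14.4 10.5
```

jog_arm(
  turn=[
    [0, 0, 0],
    [0, 0, 0],
    [0, 0, 0],
    [0, 0, 0],
  ],
  dp=[
    [0, 0, 0],
    [0, 0, 0],
    [0, 0, 0],
    [0, 0, 0],
  ],
  gripper=[0.8, 0.7, 0.5, 0.5],
)

```text
clock: 11.0
eef_pos: [634.6, 30.9, 120.4]
eef_rot: [1.57, 0.875, 0.05]
wrist_force: [-0.8, 0.2, -0.9]
finger_gap: 44.5
```

```bash
python3 -c "
from seat import *
where()"; python3 shot.py side s9; python3 shot.py wrist w9; python3 held.py w9;python3 - <<'E'
import cv2
p=cv2.imread('pics/s9.png');cv2.imwrite('pics/s9z.png',cv2.resize(p[180:260,200:300],None,fx=7,fy=7,interpolation=2))
E
```

```text
p [634.6  30.9 120.4] collar err tool(-up,axial,-lat) [ 1.4 -0.7  0.7] rot err [ 0.06 -0.11 -0.12] F tool [ 0.2 -1.2 -0.3] F 1.3 gap 44.5 11.0
11.05
11.1
1518 [-27.8   8.   -8. ] [-12.3  36.6   6.8]
8 110 topx -26.8 z -8.0 6.8
12 248 topx -26.5 z -8.0 6.8
16 237 topx -26.5 z -7.9 6.2
20 244 topx -26.7 z -7.8 6.7
24 260 topx -26.7 z -7.7 6.7
28 249 topx -26.5 z -7.7 6.0
32 253 topx -26.5 z -7.7 6.0
36 281 topx -26.2 z -7.9 6.0
```

View pics/s9z.png

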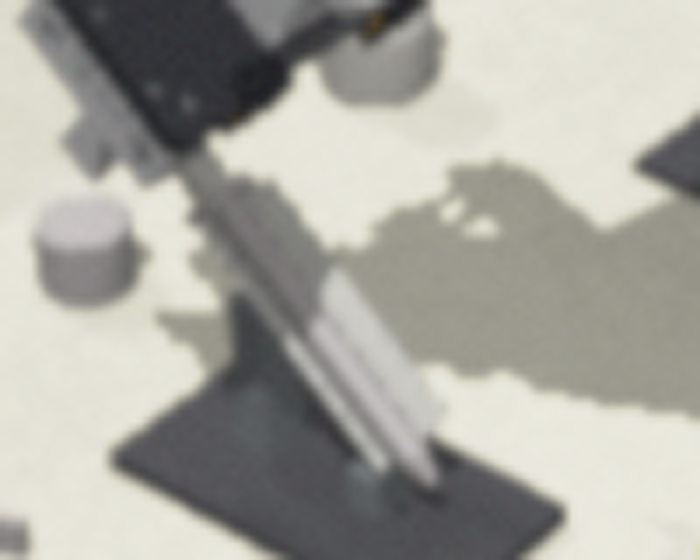

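View pics/w9.png

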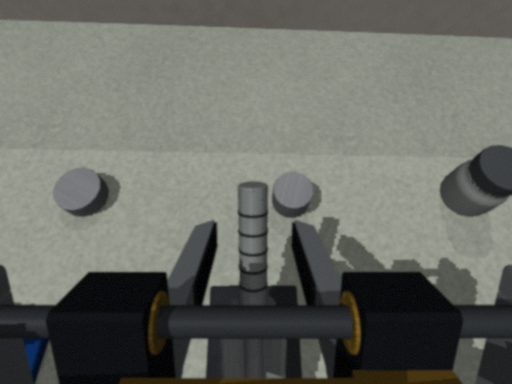

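The rod stays in the trough with the gripper open: handle end at (252,185) in the wrist view, tip at (432,485) in the zoom. I retract along the tool axis.

jog_arm(
  turn=[
    [0, 0, 0],
    [0, 0, 0],
    [0, 0, 0],
    [0, 0, 0],
  ],
  dp=[
    [-2, 0, 0],
    [-4, 0, 0],
    [-4, 0, 0],
    [0, 0, 0],
  ],
  gripper=[0.4, 0.3, 0.2, 0.2],
)

```text
clock: 11.6
eef_pos: [568.8, 27.6, 198.7]
eef_rot: [1.569, 0.875, 0.05]
wrist_force: [0.7, 0.7, 0.2]
finger_gap: 74.8
```

```bash
cat > rodrest.py <<'E'
import sys
from h import *
from seat import *
z=load(f'pics/{sys.argv[1]}.npz');Q=cloud(z)
rr=np.c_[ax(),np.cross(restR(RY,-50).as_matrix()[:,0]*-1,ax()),-restR(RY,-50).as_matrix()[:,0]]
T=(Q-SEAT)@rr   # axial, lateral, up
m=(abs(T[...,1])<20)&(T[...,2]>-2)&(T[...,2]<20)&(T[...,0]>-135)&(T[...,0]<95)
q=T[m]
for a in range(-130,95,10):
    k=q[abs(q[:,0]-a)<5]
    if len(k)>5: print(a,len(k),'lat',np.percentile(k[:,1],[3,50,97]).round(1),'up',np.percentile(k[:,2],[50,95]).round(1))
h=q[(q[:,0]>30)&(abs(q[:,1])<9)]
if len(h): print('handle end',np.percentile(h[:,0],99.5).round(1))
c=q[(q[:,2]>10)&(abs(q[:,1])<6)]; 
if len(c): print('collar',np.percentile(c[:,0],[5,50,95]).round(1),len(c))
E
python3 shot.py top t10;python3 shot.py wrist w10;for i in t10 w10; do echo $i; python3 rodrest.py $i;done;  python3 - <<'E'
from seat import *
where()
t=restR(RY,-92);P=grasp_tcp(SEAT+43*ax()+[0,0,60],t);print(P);plan(P,t)
E
```

```text
11.65
11.7
t10
-90 8 lat [-9.5 -0.1 10.9] up [0.6 4.1]
-80 53 lat [-18.8   1.2  17.2] up [ 6.5 10.5]
-70 9 lat [-18.8  -5.8  13.2] up [ 8.8 11.1]
-60 37 lat [-16.   -0.1  15.3] up [5.3 8. ]
-50 64 lat [-19.1  -0.8  17.5] up [ 6.1 10.1]
-40 58 lat [-18.4   0.   18. ] up [ 5.8 10.1]
-30 65 lat [-18.3  -0.5  17.5] up [ 7.  10.6]
-20 71 lat [-19.1  -1.4  18.4] up [ 5.8 10.1]
-10 57 lat [-18.1  -0.1  17.6] up [ 7.4 10.2]
0 59 lat [-17.   -1.   17.1] up [10.4 16.3]
10 41 lat [-12.2  -0.1   9.2] up [ 8.2 12.2]
20 28 lat [-7.6 -0.7  7.5] up [ 8.4 11.3]
30 31 lat [-8.  -0.1  6.8] up [ 8.4 11. ]
40 29 lat [-7.4 -0.8  7.7] up [ 8.  10.6]
50 29 lat [-8.4 -1.2  7. ] up [ 8. 11.]
60 35 lat [-6.9 -0.2  7.6] up [ 7.8 11.6]
70 29 lat [-7.8  0.4  6.9] up [ 7.4 10.3]
80 26 lat [-6.5 -0.2  6.2] up [ 7.8 11.4]
handle end 79.7
collar [-1.1 18.1 77. ] 61
w10
-120 17 lat [-2.5  0.5  2.5] up [2.4 4.4]
-110 78 lat [-16.9  -0.5  14. ] up [4.9 7.1]
-100 35 lat [-18.2   2.4  18.1] up [7.2 8.9]
-70 46 lat [-11.2  -2.   11. ] up [0.6 4. ]
-60 340 lat [-17.5   0.3  17.3] up [4.6 7.8]
-50 364 lat [-18.3  -0.1  17.1]
[... 238 characters left out ...]
0 237 lat [-8.6  0.2  9.8] up [ 6.7 10.8]
20 193 lat [-6.9  0.2  8.2] up [6.7 8.3]
30 199 lat [-6.8  0.2  8. ] up [6.8 8.5]
40 200 lat [-6.8  0.2  8. ] up [6.7 8.4]
50 210 lat [-6.8  1.   7.9] up [6.6 8.5]
60 212 lat [-6.7  0.1  7.8] up [6.8 8.5]
70 210 lat [-6.6  0.5  7.6] up [6.5 8.5]
80 122 lat [-6.6  0.9  8. ] up [6.  8.1]
handle end 79.1
collar [-0.3  2.9  5.1] 107
p [569.1  27.6 196.2] collar err tool(-up,axial,-lat) [-99.   -2.1   0.5] rot err [ 0.07 -0.1  -0.36] F tool [ 0.3 -0.7 -0.3] F 0.8 gap 75.4 11.7
[622.17387665  31.34709926 175.85131967]
n 5 turn/row [-0.02, 0.01, -8.33]
dp [[0.99, 0.56, -0.02], [0.9, 0.7, -0.02], [0.79, 0.82, -0.02], [0.66, 0.93, -0.02], [0.52, 1.01, -0.02]]
```

View pics/w10.png

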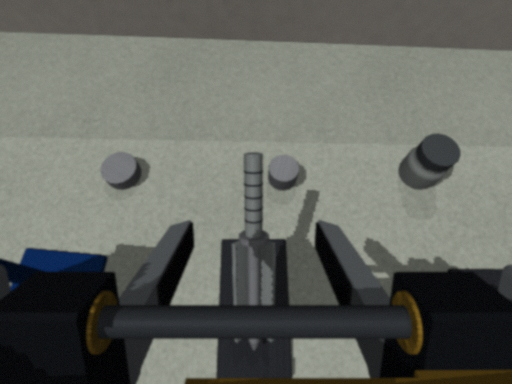

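Run:
```python
import sys;sys.argv=['x','w10']
import io,contextlib
with contextlib.redirect_stdout(io.StringIO()): exec(open('rodrest.py').read())
for lo,hi in((8,11),(11,14),(14,17)):
  for s in(1,-1):
    k=q[(s*q[:,1]>lo)&(s*q[:,1]<hi)&(q[:,0]>-30)&(q[:,2]<9)]; print(lo,s,np.sort(k[:,0])[-8:].round(1))
k=q[(q[:,2]>9.5)&(abs(q[:,1])<8)];print('collar',np.sort(k[:,0]).round(1)[::6])
```

```text
8 1 [63.  63.8 64.7 74.6 75.5 76.3 77.2 78.1]
8 -1 [4.9 4.9 5.  5.1 5.2 5.2 5.3 5.4]
11 1 [4.8 4.8 4.8 4.9 4.9 5.  5.5 5.6]
11 -1 [4.6 4.6 4.7 4.9 4.9 5.1 5.3 5.3]
14 1 [-1.4 -1.3 -1.3 -1.  -0.9 -0.8 -0.6 -0.6]
14 -1 [-1.1 -1.1 -1.1 -0.9 -0.9 -0.8 -0.5 -0.4]
collar [-1.2 -0.3 -0.   0.4  0.8  1.   1.4  1.6  1.8  2.3  2.7  2.9  3.   3.3
  3.7  4.   4.4  4.6  4.8  4.9  5.   5.1  5.3]
```

The collar face and the trough's top end are both at about -0.5 mm axial, so they're flush, and the handle end is at 79 mm against 80 expected. Now the regrip at a new angle.

Run:
```python
from seat import *
t=restR(RY,-95);P=grasp_tcp(SEAT+43*ax()+[0,0,60],t);print(P);plan(P,t)
```

```text
[621.19283871  31.29505551 175.91140689]
n 5 turn/row [-0.02, 0.01, -8.93]
dp [[0.98, 0.55, -0.02], [0.88, 0.69, -0.02], [0.76, 0.82, -0.02], [0.63, 0.93, -0.02], [0.48, 1.01, -0.02]]
```

jog_arm(
  turn=[
    [0, 0, -9],
    [0, 0, -9],
    [0, 0, -9],
    [0, 0, -9],
    [0, 0, -9],
    [0, 0, 0],
  ],
  dp=[
    [0.2, 0.5, 0],
    [0.5, 0.7, 0],
    [0.6, 0.8, 0],
    [0.6, 0.9, 0],
    [0.5, 1.0, 0],
    [0, 0, 0],
  ],
  gripper=[0.2, 0.2, 0.2, 0.2, 0.2, 0.2],
)

```text
clock: 12.45
eef_pos: [614.2, 30.1, 172.9]
eef_rot: [-1.574, 1.438, -3.094]
wrist_force: [-0.8, 0.6, -0.3]
finger_gap: 75.2
```

Run:
```python
from seat import *
where()
t=restR(RY,-95);P=grasp_tcp(SEAT+43*ax(),t);print(P);plan(P+[0,0,30],t);plan(P,t,n=4)
```

```text
p [614.2  30.1 172.9] collar err tool(-up,axial,-lat) [-78.5  44.1   0.5] rot err [ 1.300e-01 -2.000e-02 -4.761e+01] F tool [-0.3 -0.8 -0.6] F 1.0 gap 75.2 12.45
[621.19283871  31.29505551 115.91140689]
n 1 turn/row [-0.12, -0.03, 2.61]
dp [[2.58, 1.06, -0.08]]
n 4 turn/row [-0.03, -0.01, 0.65]
dp [[1.39, 0.36, -0.02], [1.39, 0.35, -0.02], [1.4, 0.33, -0.02], [1.4, 0.32, -0.02]]
```

jog_arm(
  turn=[
    [0, 0, 0.7],
    [0, 0, 0.6],
    [0, 0, 0.6],
    [0, 0, 0.6],
    [0, 0, 0],
  ],
  dp=[
    [1.4, 0.4, 0],
    [1.4, 0.3, 0],
    [1.4, 0.3, 0],
    [1.2, 0.2, 0],
    [0, 0, 0],
  ],
  gripper=[0.2, 0.2, 0.2, 0.2, 0.2],
)

```text
clock: 13.08
eef_pos: [619.5, 30.9, 110.2]
eef_rot: [-1.593, 1.485, -3.111]
wrist_force: [0.5, 0.9, -0.3]
finger_gap: 75.2
```

Run:
```python
from seat import *
where()
t=restR(RY,-95);P=grasp_tcp(SEAT+43*ax(),t);print(P);plan(P,t,n=1)
```

```text
p [619.5  30.9 110.2] collar err tool(-up,axial,-lat) [-26.2   6.   -0. ] rot err [  0.09   0.09 -44.92] F tool [ 0.6  0.2 -0.9] F 1.1 gap 75.2 13.075
[621.19283871  31.29505551 115.91140689]
n 1 turn/row [-0.05, -0.11, -0.08]
dp [[-0.58, 0.12, -0.03]]
```

jog_arm(
  turn=[
    [0, 0, 0],
    [0, 0, 0],
    [0, 0, 0],
    [0, 0, 0],
    [0, 0, 0],
    [0, 0, 0],
    [0, 0, 0],
  ],
  dp=[
    [-0.5, 0.1, 0],
    [0, 0, 0],
    [0, 0, 0],
    [0, 0, 0],
    [0, 0, 0],
    [0, 0, 0],
    [0, 0, 0],
  ],
  gripper=[0.4, 0.6, 0.8, 1, 1, 1, 1],
  grip_force=60,
)

```text
clock: 13.95
eef_pos: [621.7, 31.0, 116.9]
eef_rot: [-1.593, 1.488, -3.112]
wrist_force: [0.1, -0.5, 0.6]
finger_gap: 14.8
```

Run:
```python
from seat import *
where()
r=restR(RY,-50); s,p,rr=st()
# collar in tool frame
g=SEAT-0.5*ax(); print('collar in tool',rr.inv().apply(g-p).round(1),'axis in tool',rr.inv().apply(ax()).round(3))
```

```text
p [621.7  31.  116.9] collar err tool(-up,axial,-lat) [-29.9  11.8  -0. ] rot err [  0.08   0.09 -44.73] F tool [-0.5  0.4  0.5] F 0.8 gap 14.8 13.95
collar in tool [ 12.9 -31.2  -0.2] axis in tool [-0.704  0.71  -0.002]
```

jog_arm(
  turn=[
    [0, 0, 0],
    [0, 0, 0],
    [0, 0, 0],
    [0, 0, 0],
    [0, 0, 0],
    [0, 0, 0],
  ],
  dp=[
    [-0.5, 0, 0],
    [-1.5, 0, 0],
    [-3, 0, 0],
    [-4, 0, 0],
    [-4, 0, 0],
    [0, 0, 0],
  ],
  gripper=[1, 1, 1, 1, 1, 1],
)

```text
clock: 14.7
eef_pos: [632.7, 31.5, 254.4]
eef_rot: [-1.595, 1.49, -3.114]
wrist_force: [0.3, 0.7, -2.3]
finger_gap: 14.9
```

```bash
python3 shot.py wrist w11;python3 shot.py side s11
python3 - <<'E'
from seat import *
where()
FY=-.04
t=restR(FY,-45); fx=np.array([np.cos(FY),np.sin(FY),0]);S=np.array([500,261.8,175]);
o=np.array([12.9,-31.2,-.2]); P=S-85*fx+[0,0,90]-t.apply(o); print(P); plan(P,t)
print(t.inv().apply([0,0,1]))
from h import *
z=load('pics/w11.npz');Q=cloud(z);s,p,r=st();T=(Q-p)@r.as_matrix()
A=np.array([-.704,.71,0]);N=np.array([-.71,-.704,0]) 
q=(T-o); a=q@A;u=q@N;l=q[...,2]
m=(a>-20)&(a<95)&(abs(l)<18)&(abs(u)<25)
for v in range(-20,95,8):
    k=m&(abs(a-v)<4)
    if k.sum()>5: print(v,k.sum(),'lat',np.percentile(l[k],[3,97]).round(1),'up',np.percentile(u[k],[10,50,95]).round(1))
E
```

```text
14.75
14.8
p [631.6  31.5 250.4] collar err tool(-up,axial,-lat) [-1.258e+02  1.054e+02  1.000e-01] rot err [  0.09   0.11 -44.98] F tool [ 1.9 -1.5 -0.1] F 2.5 gap 15.0 14.8
[427.9896965  264.48178924 296.18340905]
n 6 turn/row [0.84, -0.33, 8.32]
dp [[-0.47, -3.24, -4.06], [-0.97, -3.2, -4.0], [-1.45, -3.08, -3.95], [-1.9, -2.89, -3.9], [-2.33, -2.64, -3.84], [-2.71, -2.33, -3.79]]
[-7.07106781e-01  7.07106781e-01 -2.77555756e-16]
4 84 lat [-9.1  8.8] up [ 7.9 13.2 15.5]
12 358 lat [-9.4  8.4] up [ 5.7 10.3 14.7]
20 58 lat [-7.2  6.4] up [ 6.7  9.2 10.2]
28 97 lat [-7.7  7.3] up [ 5.8  9.  10.2]
36 102 lat [-7.2  6.9] up [ 6.6  9.3 10.4]
44 223 lat [-16.   15.9] up [-14.2   6.3  10.7]
52 369 lat [-17.1  17. ] up [-8.8 -4.  10.3]
60 562 lat [-16.8  17.2] up [-0.4  5.  13.2]
68 682 lat [-17.   17.1] up [ 6.9 10.3 17.6]
76 763 lat [-17.2  17. ] up [ 9.5 17.7 22.7]
84 1043 lat [-14.4  14.4] up [-1.5  5.1 24.2]
```

View pics/s11.png

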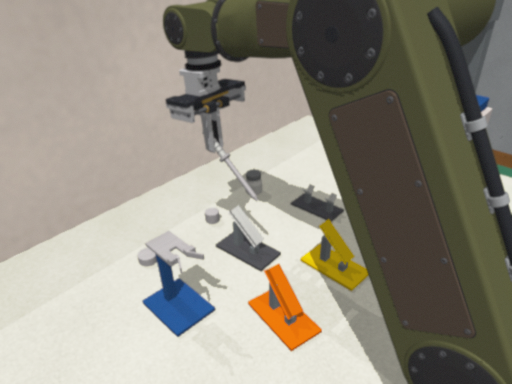

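View pics/w11.png

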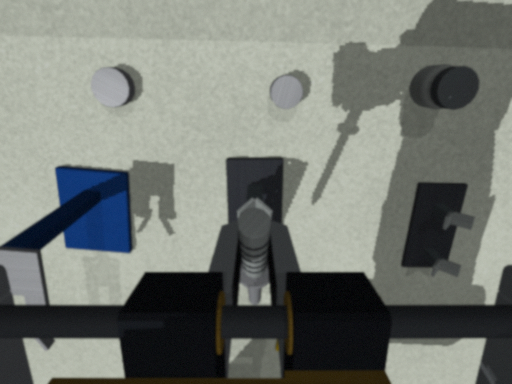

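The rod is lifted at its new grip angle, collar at (218,150) and tip at (255,198) in the side view, clear of the rest. Everything else is unmoved.

jog_arm(
  turn=[
    [0.8, -0.3, 8.3],
    [0.8, -0.3, 8.3],
    [0.8, -0.3, 8.3],
    [0.8, -0.3, 8.3],
    [0.8, -0.3, 8.3],
    [0.8, -0.3, 8.3],
    [0, 0, 0],
  ],
  dp=[
    [-1.5, -2.5, -3],
    [-1.5, -3.2, -4],
    [-1.5, -3.1, -4],
    [-1.9, -2.9, -4],
    [-2.0, -2.6, -4],
    [-2.0, -2.2, -3.5],
    [0, 0, 0],
  ],
  gripper=[1, 1, 1, 1, 1, 1, 1],
)

```text
clock: 15.68
eef_pos: [443.8, 243.1, 298.2]
eef_rot: [1.562, 0.816, -0.013]
wrist_force: [0.2, -1.1, -2.2]
finger_gap: 14.9
```

```bash
cat > fk.py <<'E'
from seat import *
FY=-.04; fx=np.array([np.cos(FY),np.sin(FY),0]); fy=np.array([-np.sin(FY),np.cos(FY),0])
S=np.array([500,261.8,175.]);o=np.array([12.9,-31.2,-.2]);tR=restR(FY,-45)
def tgt(dx,up,dy=0): return S+dx*fx+dy*fy+[0,0,up]-tR.apply(o)
def wf():
    s,p,r=st();c=p+r.apply(o)-S;F=s['wrist_force']
    print('p',p.round(1),'collar fork(x,y,up)',np.round([c@fx,c@fy,c[2]],1),'rot err',(tR.inv()*r).as_rotvec(degrees=True).round(2),'F fork',np.round([F@fx,F@fy,F[2]],1),'gap',round(s['finger_gap'],1),s['clock'])
E
python3 shot.py top t12; python3 shot.py side s12; python3 shot.py wrist w12
python3 - <<'E'
from fk import *
wf();plan(tgt(-85,60),tR)
import cv2
p=cv2.imread('pics/s12.png');cv2.imwrite('pics/s12z.png',cv2.resize(p[150:350,90:290],None,fx=3,fy=3,interpolation=2))
E
```

```text
15.725
15.775
15.825
p [446.4 241.1 298.8] collar fork(x,y,up) [-66.7 -22.9  93.1] rot err [-0.95  0.89 -1.87] F fork [-0.5  0.4 -2.4] gap 14.9 15.825
n 1 turn/row [0.95, -0.89, 1.87]
dp [[1.1, -3.6, -2.3]]
```

View pics/s12z.png

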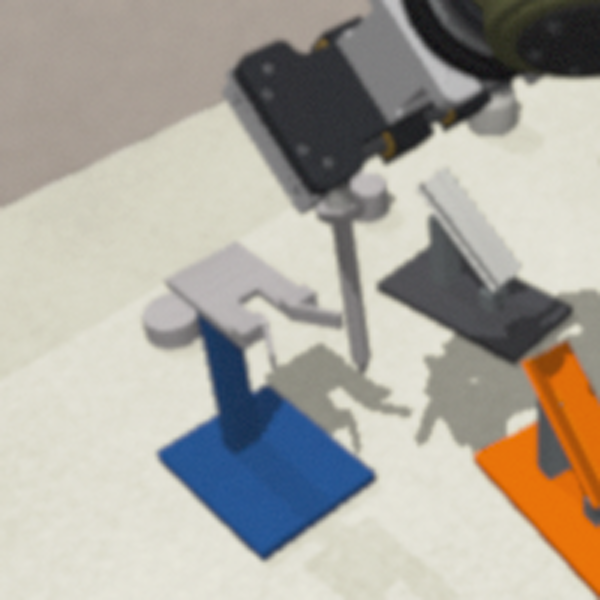

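View pics/w12.png

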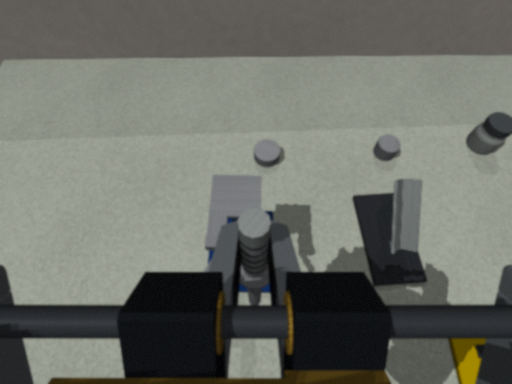

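The rod hangs upright in front of and above the fork: collar near (342,205) and tip near (362,367) in the zoom, slot mouth near (295,310). Everything else is unmoved.

Run:
```python
from fk import *
from h import *
for f in('w4','w12','top0','s12'):
    z=load(f'pics/{f}.npz');Q=cloud(z)
    d=Q-S; a=d@fx;l=d@fy;Z=Q[...,2]
    m=(Z>170)&(Z<185)&(abs(l)<60)&(a>-70)&(a<80)&(abs(Z-175)<(2.2 if f[0]=='w' else 6))
    print(f,m.sum(),'back',np.percentile(a[m],[99,99.8]).round(1))
    for x in range(-54,64,9):
        k=m&(abs(a-x)<3)
        if k.sum()>6:
            y=np.sort(l[k]);g=np.diff(y);i=g.argmax();print(' ',x,k.sum(),y[0].round(1),y[-1].round(1),'mid',((y[0]+y[-1])/2).round(1),'gap',y[i].round(1),y[i+1].round(1),'z',np.median(Z[k]).round(1))
    k=m&(abs(l)<5)&(a>0);print(' slot end a',np.sort(a[k])[:8].round(1))
```

```text
w4 4930 back [60.4 60.9]
  -54 13 -26.7 25.0 mid -0.8 gap -25.7 22.8 z 175.5
  -45 31 -25.2 20.7 mid -2.3 gap -20.9 18.2 z 175.4
  -36 38 -20.8 16.1 mid -2.3 gap -15.6 13.4 z 175.5
  -27 21 -27.6 11.6 mid -8.0 gap -13.7 7.8 z 174.9
  -18 37 -28.2 11.8 mid -8.2 gap -18.0 8.0 z 175.3
  -9 269 -28.0 29.4 mid 0.7 gap -6.9 8.2 z 174.3
  0 281 -28.1 28.9 mid 0.4 gap -7.5 8.1 z 174.2
  9 320 -28.2 29.5 mid 0.6 gap -4.9 -3.8 z 174.2
  18 398 -27.8 29.2 mid 0.7 gap 11.2 12.2 z 174.3
  27 411 -28.4 28.9 mid 0.3 gap 28.2 28.9 z 174.3
  36 422 -28.6 28.5 mid -0.1 gap 13.0 13.9 z 174.2
  45 434 -28.4 29.6 mid 0.6 gap 27.4 28.2 z 174.3
  54 437 -28.4 29.2 mid 0.4 gap 20.9 21.7 z 174.3
  63 77 -27.4 28.3 mid 0.4 gap -9.3 -7.2 z 174.3
 slot end a [ 9.6  9.8  9.8  9.9  9.9 10.2 10.2 10.2]
w12 2193 back [60.  60.7]
  -27 13 18.8 28.0 mid 23.4 gap 21.1 22.3 z 175.4
  -9 65 15.5 28.1 mid 21.8 gap 15.5 16.4 z 174.3
  0 87 9.8 29.0 mid 19.4 gap 9.9 10.8 z 174.2
  9 124 -3.4 28.9 mid 12.7 gap 6.1 7.3 z 174.1
  18 184 -26.8 29.1 mid 1.1 gap -22.4 -18.1 z 174.2
  27 249 -26.7 28.9 mid 1.1 gap -3.8 -2.8 z 174
[... 1069 characters left out ...]
45 15 -21.7 24.4 mid 1.3 gap -16.7 24.4 z 176.3
  -36 15 -16.6 19.1 mid 1.2 gap -11.7 17.8 z 174.2
  -27 63 -27.9 28.8 mid 0.5 gap -6.7 14.0 z 175.7
  -18 20 -26.9 29.3 mid 1.2 gap -26.9 -7.8 z 178.0
  -9 22 -23.2 29.2 mid 3.0 gap -7.3 13.6 z 175.7
  0 46 -28.0 28.9 mid 0.4 gap -7.1 9.4 z 175.9
  9 72 -27.5 29.1 mid 0.8 gap -13.8 -11.0 z 175.4
  18 65 -26.5 29.2 mid 1.3 gap -12.2 -7.8 z 176.0
  27 62 -25.8 29.3 mid 1.8 gap 25.2 27.4 z 176.2
  36 62 -26.0 29.0 mid 1.5 gap -10.8 -8.0 z 176.2
  45 58 -27.7 29.6 mid 0.9 gap -15.6 -13.3 z 176.0
  54 61 -26.9 29.4 mid 1.3 gap 22.7 25.8 z 176.1
  63 15 -26.4 25.2 mid -0.6 gap -17.5 -12.0 z 175.7
 slot end a [ 8.5  9.   9.4  9.6  9.6  9.6  9.8 10.6]
```

jog_arm(
  turn=[
    [0.9, -0.9, 1.9],
    [0, 0, 0],
    [0, 0, 0],
  ],
  dp=[
    [0.5, -2.5, -2.2],
    [0.5, -0.5, 0],
    [0, 0, 0],
  ],
  gripper=[1, 1, 1],
)

```text
clock: 16.2
eef_pos: [446.4, 238.9, 285.7]
eef_rot: [1.579, 0.823, -0.004]
wrist_force: [0.4, -0.3, -1.1]
finger_gap: 14.6
```

```bash
sed -i 's/500,261.8,175/500.5,262.3,175/' fk.py; python3 shot.py top t13; python3 shot.py side s13
cat > shank.py <<'E'
import sys
from fk import *
from h import *
wf();s,p,r=st();c=p+r.apply(o)
z=load(f'pics/{sys.argv[1]}.npz');Q=cloud(z);d=Q-c
a=d@fx;l=d@fy;u=d[...,2]; cam=z['world_from_camera'][:3,3]-c; cam[2]=0;cam/=np.linalg.norm(cam); print('cam dir',cam@fx,cam@fy)
for lo in list(range(-120,0,15))+[0]:
    k=(u>lo+.5)&(u<lo+(14.5 if lo<0 else 6))&(abs(a)<22)&(abs(l)<22)
    if k.sum()>4: print(lo,k.sum(),'x',np.percentile(a[k],[5,50,95]).round(1),'y',np.percentile(l[k],[5,50,95]).round(1))
k=(abs(a)<25)&(abs(l)<25)&(u>-130)&(u<20);print('min u',np.sort(u[k])[:6].round(1))
E
python3 shank.py s13; python3 -c "
from fk import *
plan(tgt(-75,25),tR)"
```

```text
16.25
16.3
p [446.3 239.2 286.4] collar fork(x,y,up) [-67.3 -25.3  80.7] rot err [-1.03  1.47 -2.1 ] F fork [ 0.1  0.2 -1.7] gap 14.9 16.3
cam dir -0.8161982799041574 0.5777718995256648
-120 14 x [-10.1  -8.5  -5.6] y [-1.3  2.5  5.2]
-105 39 x [-11.   -8.9  -3.1] y [-2.4  3.5  6.3]
-90 63 x [-10.6  -6.1  21.6] y [-2.2  3.   6.1]
-75 49 x [-9.3 -6.4 18.2] y [-2.   3.2  6.2]
-60 43 x [-8.6 -6.7 -1. ] y [-3.2  3.8  5.9]
-45 44 x [-8.8 -6.2 -1.1] y [-3.6  3.2  5.7]
-30 46 x [-7.8 -5.7 -0.3] y [-2.7  2.6  6. ]
-15 34 x [-7.5 -4.9 -0.6] y [-2.6  2.8  5.8]
0 36 x [-14.1  -9.2   3.4] y [-6.6  7.1 13.6]
min u [-116.6 -116.4 -113.3 -112.5 -112.3 -110.9]
n 2 turn/row [0.52, -0.74, 1.05]
dp [[1.75, -2.18, -1.25], [1.69, -2.22, -1.25]]
```

```bash
python3 -c "
from fk import *
s=st()[0];print(s['joints'].round(3),s['effort'].round(1))"
```

```text
[ 0.638 -0.162  1.994 -0.623  0.772  2.555] [ -0.2 -27.5 -37.4  -1.2  -1.3   0. ]
```

Joint 6 is at its limit (2.55). The rod is upright and so free to turn about the vertical, so I'll yaw the tool towards the arm's azimuth to unwind it.

```bash
sed -i 's/tR=restR(FY,-45)/TY=.45;tR=restR(TY,-45)/' fk.py; python3 -c "
from fk import *
wf();print(tgt(-67,80,-25));plan(tgt(-67,80,-25),tR)
plan(tgt(-75,40),tR,tgt(-67,80,-25),tR)"
```

```text
p [446.3 239.2 286.4] collar fork(x,y,up) [-67.3 -25.3  80.7] rot err [ 19.18 -18.02  -1.98] F fork [ 0.1  0.2 -1.7] gap 14.9 16.3
[444.29268682 245.44767084 286.18340905]
n 3 turn/row [-6.39, 6.01, 0.66]
dp [[-0.04, -0.06, -0.21], [-0.02, -0.03, -0.22], [0.0, -0.01, -0.22]]
n 1 turn/row [0.0, 0.0, 0.0]
dp [[3.16, -2.5, -2.58]]
```

jog_arm(
  turn=[
    [-6.4, 6.0, 0.7],
    [-6.4, 6.0, 0.7],
    [-6.4, 6.0, 0.7],
    [0, 0, 0],
  ],
  dp=[
    [0, 0, -0.2],
    [0, 0, -0.2],
    [0, 0, -0.2],
    [0, 0, 0],
  ],
  gripper=[1, 1, 1, 1],
)

```text
clock: 16.8
eef_pos: [444.8, 244.3, 284.7]
eef_rot: [1.577, 0.801, 0.376]
wrist_force: [0.3, -0.3, -1.4]
finger_gap: 14.9
```

```bash
python3 -c "
from fk import *
s=st()[0];print(s['joints'].round(3))
wf();plan(tgt(-75,45),tR,n=2)"
```

```text
[ 0.462 -0.245  2.074 -0.114  0.548  1.736]
p [444.8 244.3 284.7] collar fork(x,y,up) [-67.4 -25.3  78.7] rot err [ 3.37 -2.97 -0.9 ] F fork [ 0.3 -0.3 -1.4] gap 14.9 16.8
n 2 turn/row [-1.68, 1.48, 0.45]
dp [[1.3, -1.07, -1.36], [1.33, -1.04, -1.36]]
```

Joint 6 is back to 1.74. I continue to the front of the fork.

jog_arm(
  turn=[
    [-1.7, 1.5, 0.5],
    [-1.7, 1.5, 0.5],
    [0, 0, 0],
  ],
  dp=[
    [1.2, -1.1, -1.4],
    [1.1, -0.9, -1.2],
    [0, 0, 0],
  ],
  gripper=[1, 1, 1],
)

```text
clock: 17.18
eef_pos: [436.7, 269.7, 254.3]
eef_rot: [1.576, 0.784, 0.446]
wrist_force: [-0.1, 0.2, -1.8]
finger_gap: 14.7
```

```bash
python3 -c "
from fk import *
wf();plan(tgt(-75,22),tR,n=2)"
```

```text
p [436.7 269.7 254.3] collar fork(x,y,up) [-75.7  -0.9  48.1] rot err [ 0.46 -0.16  0.1 ] F fork [-0.1  0.2 -1.8] gap 14.7 17.175
n 2 turn/row [-0.23, 0.08, -0.05]
dp [[0.96, -0.89, -0.03], [0.96, -0.89, -0.03]]
```

jog_arm(
  turn=[
    [-0.2, 0.1, -0.1],
    [-0.2, 0.1, 0],
    [0, 0, 0],
  ],
  dp=[
    [0.9, -0.8, -0.1],
    [0.8, -0.8, 0],
    [0, 0, 0],
  ],
  gripper=[1, 1, 1],
)

```text
clock: 17.55
eef_pos: [437.2, 271.0, 230.3]
eef_rot: [1.574, 0.785, 0.449]
wrist_force: [0.1, -0.8, -1.2]
finger_gap: 15.0
```

```bash
python3 shot.py side s14; python3 shank.py s14; python3 -c "
from fk import *
plan(tgt(-75,22),tR,n=1)
plan(tgt(1,22),tR,tgt(-75,22),tR,n=4)
import cv2
p=cv2.imread('pics/s14.png');cv2.imwrite('pics/s14z.png',cv2.resize(p[200:330,110:260],None,fx=5,fy=5,interpolation=2)[:600])"
```

```text
17.6
p [437.4 271.1 230.9] collar fork(x,y,up) [-75.    0.4  24.7] rot err [ 0.22 -0.04  0.04] F fork [ 0.2  1.3 -1.8] gap 15.2 17.6
cam dir -0.8330993408473857 0.5531233933578038
-120 17 x [-6.3 -4.7 -1.5] y [-2.7  1.2  5.1]
-105 33 x [-7.3 -5.3 -0.6] y [-2.8  2.9  6.2]
-90 35 x [-7.4 -5.3  1.1] y [-3.6  2.6  6.2]
-75 40 x [-6.7 -5.1  0.4] y [-3.2  2.1  5.8]
-60 36 x [-7.1 -5.1  0. ] y [-2.9  3.2  5.7]
-45 42 x [-7.2 -5.  -0.2] y [-3.1  3.2  5.9]
-30 40 x [-7.  -5.  -0.3] y [-3.9  3.3  6.3]
-15 22 x [-6.1 -4.9 -0. ] y [-2.8  3.8  6.2]
0 48 x [-14.3  -8.7   7.8] y [-9.4  6.4 13.2]
min u [-120.2 -120.1 -116.7 -114.7 -114.6 -111.4]
n 1 turn/row [-0.22, 0.04, -0.04]
dp [[0.18, -0.21, 0.03]]
n 4 turn/row [0.0, 0.0, 0.0]
dp [[1.19, 1.19, 0.89], [1.19, 1.19, 0.89], [1.19, 1.19, 0.89], [1.19, 1.19, 0.89]]
```

View pics/s14z.png

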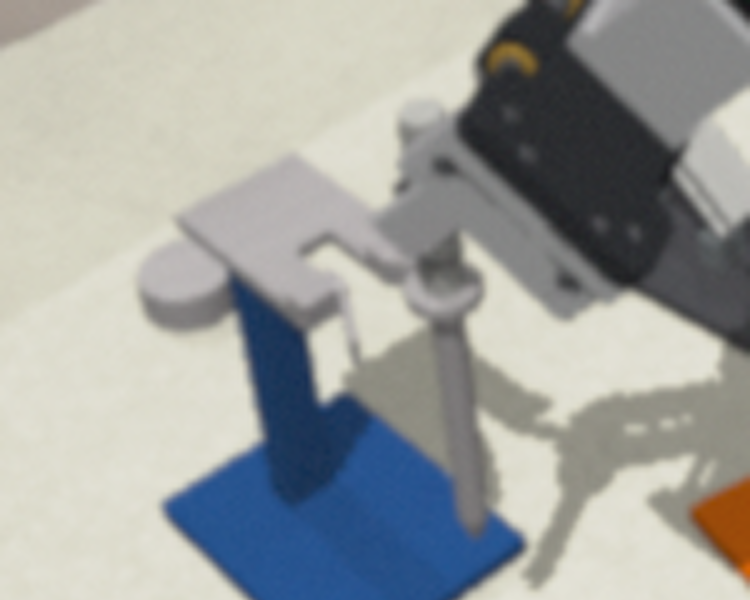

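The rod is vertical, collar at (443,290) and tip at (470,530), centred in front of the slot. The side-camera shank agrees with the computed position to under 1 mm. Moving in over the lips.

jog_arm(
  turn=[
    [-0.2, 0, 0],
    [0, 0, 0],
    [0, 0, 0],
    [0, 0, 0],
  ],
  dp=[
    [0.8, 0.8, 0.6],
    [1.1, 1.1, 0.9],
    [0.9, 0.9, 0.7],
    [0, 0, 0],
  ],
  gripper=[1, 1, 1, 1],
)

```text
clock: 18.1
eef_pos: [484.5, 268.2, 232.7]
eef_rot: [1.571, 0.782, 0.448]
wrist_force: [0.1, 0.4, -2.7]
finger_gap: 14.7
```

```bash
python3 -c "
from fk import *
wf();plan(tgt(1.5,20),tR,n=3)"
```

```text
p [484.5 268.2 232.7] collar fork(x,y,up) [-27.7  -0.6  26.5] rot err [ 0.09 -0.08  0.18] F fork [ 0.1  0.4 -2.7] gap 14.7 18.1
n 3 turn/row [-0.03, 0.03, -0.06]
dp [[0.77, 0.46, 0.44], [0.77, 0.46, 0.44], [0.77, 0.46, 0.44]]
```

jog_arm(
  turn=[
    [0, 0, -0.1],
    [0, 0, -0.1],
    [0, 0, 0],
    [0, 0, 0],
  ],
  dp=[
    [0.7, 0.5, 0.4],
    [0.7, 0.5, 0.4],
    [0.5, 0.3, 0.3],
    [0, 0, 0],
  ],
  gripper=[1, 1, 1, 1],
)

```text
clock: 18.6
eef_pos: [510.7, 268.2, 228.5]
eef_rot: [1.571, 0.786, 0.448]
wrist_force: [-0.0, -0.9, -1.8]
finger_gap: 14.8
```

```bash
python3 shot.py side s15; python3 shank.py s15;  python3 -c "
from fk import *
plan(tgt(1.5,10),tR,n=1)
import cv2
p=cv2.imread('pics/s15.png');cv2.imwrite('pics/s15z.png',cv2.resize(p[200:330,110:260],None,fx=5,fy=5,interpolation=2)[:600])"
```

```text
18.65
p [510.5 268.2 228.6] collar fork(x,y,up) [-1.8  0.4 22.4] rot err [ 0.08 -0.07 -0.02] F fork [-0.1  0.5 -0.6] gap 14.8 18.65
cam dir -0.8677031276501836 0.4970827720471602
-120 12 x [-5.9 -3.2 -1.6] y [-2.2  1.5  5.3]
-105 34 x [-6.8 -4.4 -0.2] y [-3.7  1.9  5.7]
-90 31 x [-6.7 -4.   1.3] y [-4.2  1.6  5.4]
-75 22 x [-5.7 -3.   0.7] y [1.2 3.9 6. ]
-60 18 x [-6.4 -4.4  0.1] y [-4.4  4.3  6.2]
-30 215 x [-18.2   0.6  18.9] y [-19.6   3.3  20.5]
-15 30 x [-20.6  -5.8  -2.2] y [-13.4   1.6  12.9]
0 31 x [-14.3 -10.3   0.6] y [-5.3  7.1 13.3]
min u [-118.9 -116.4 -114.3 -114.  -111.2 -110.4]
n 1 turn/row [-0.08, 0.07, 0.02]
dp [[1.07, -0.69, 0.19]]
```

View pics/s15z.png

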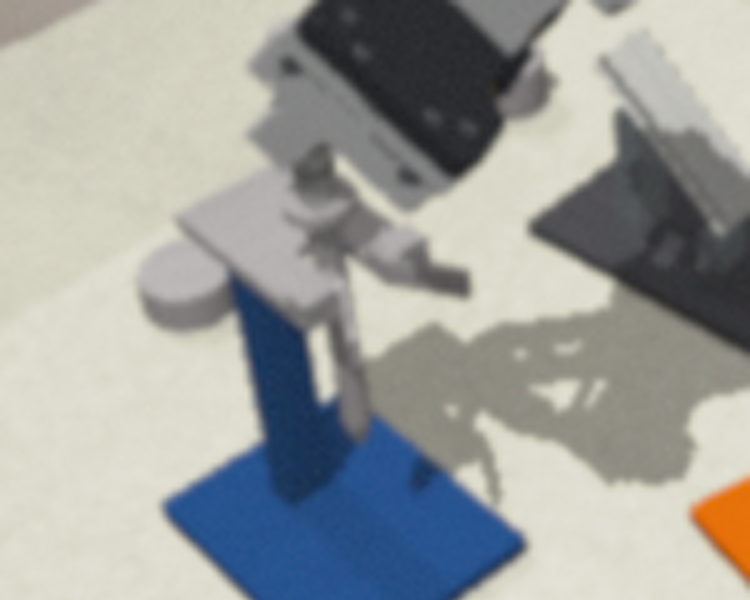

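The shank is in the slot: collar at (322,200) above the plate, tip at (352,425), no contact force. Shift 3 mm forward and lower.

jog_arm(
  turn=[
    [0, 0, 0],
    [0, 0, 0],
    [0, 0, 0],
  ],
  dp=[
    [0.6, -0.2, 0.1],
    [0.5, -0.4, 0.1],
    [0, 0, 0],
  ],
  gripper=[1, 1, 1],
)

```text
clock: 19.02
eef_pos: [514.4, 268.0, 215.5]
eef_rot: [1.571, 0.786, 0.449]
wrist_force: [0.5, -0.3, -1.6]
finger_gap: 14.8
```

```bash
python3 -c "
from fk import *
wf();plan(tgt(1,2),tR,n=2)"
```

```text
p [514.4 268.  215.5] collar fork(x,y,up) [2.1 0.3 9.3] rot err [ 0.07 -0.06 -0.04] F fork [ 0.5 -0.2 -1.6] gap 14.8 19.025
n 2 turn/row [-0.04, 0.03, 0.02]
dp [[0.22, -0.3, -0.01], [0.22, -0.3, -0.01]]
```

jog_arm(
  turn=[
    [0, 0, 0],
    [0, 0, 0],
    [0, 0, 0],
  ],
  dp=[
    [0.2, -0.3, 0],
    [0.2, -0.3, 0],
    [0, 0, 0],
  ],
  gripper=[1, 1, 1],
)

```text
clock: 19.4
eef_pos: [512.9, 267.3, 207.9]
eef_rot: [1.571, 0.786, 0.449]
wrist_force: [-0.0, -0.7, -1.3]
finger_gap: 14.8
```

```bash
python3 -c "
from fk import *
wf()"; python3 shot.py side s16; python3 -c "
import cv2
p=cv2.imread('pics/s16.png');cv2.imwrite('pics/s16z.png',cv2.resize(p[200:300,130:230],None,fx=6,fy=6,interpolation=2)[:600])"
```

```text
p [512.9 267.3 207.9] collar fork(x,y,up) [ 0.6 -0.4  1.7] rot err [ 0.06 -0.06 -0.05] F fork [ 0.  -0.7 -1.3] gap 14.8 19.4
19.45
```

View pics/s16z.png

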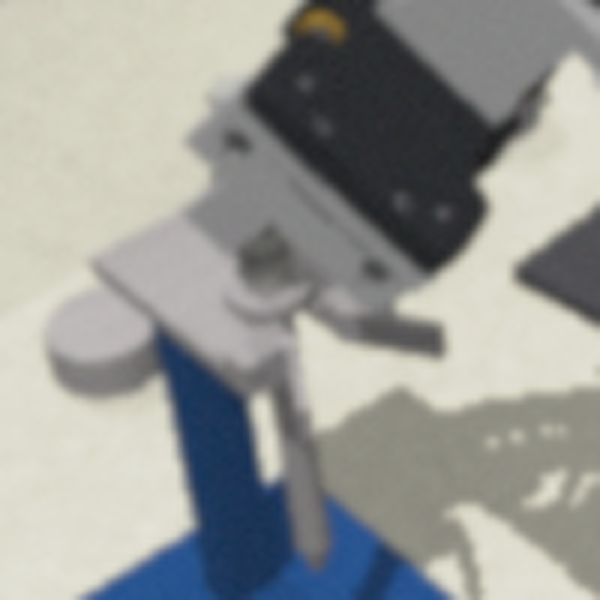

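The collar at (265,297) is behind the lips, nearly down on the plate. I'll lower further until it makes contact.

jog_arm(
  turn=[
    [0, 0, 0],
    [0, 0, 0],
    [0, 0, 0],
  ],
  dp=[
    [0.1, -0.1, 0],
    [0.1, -0.1, 0],
    [0, 0, 0],
  ],
  gripper=[1, 1, 1],
)

```text
clock: 19.82
eef_pos: [513.3, 267.6, 206.0]
eef_rot: [1.571, 0.784, 0.449]
wrist_force: [0.3, -0.2, -2.4]
finger_gap: 14.6
```

```bash
python3 -c "
from fk import *
wf()"
```

```text
p [513.3 267.6 206. ] collar fork(x,y,up) [ 1.1 -0.1 -0.2] rot err [ 0.06 -0.06  0.07] F fork [ 0.3 -0.2 -2.4] gap 14.6 19.825
```

jog_arm(
  turn=[
    [0, 0, 0],
    [0, 0, 0],
    [0, 0, 0],
  ],
  dp=[
    [0.1, -0.1, 0],
    [0.1, -0.1, 0],
    [0, 0, 0],
  ],
  gripper=[1, 1, 1],
)

```text
clock: 20.2
eef_pos: [514.5, 268.1, 206.2]
eef_rot: [1.571, 0.778, 0.448]
wrist_force: [0.2, 0.3, -1.9]
finger_gap: 14.8
```

```bash
python3 -c "
from fk import *
wf()"
```

```text
p [514.5 268.1 206.2] collar fork(x,y,up) [ 2.4  0.5 -0.1] rot err [ 0.06 -0.07  0.43] F fork [ 0.2  0.4 -1.9] gap 14.8 20.2
```

jog_arm(
  turn=[
    [0, 0, -0.4],
    [0, 0, 0],
    [0, 0, 0],
  ],
  dp=[
    [0, -0.2, 0],
    [0.1, -0.2, 0],
    [0, 0, 0],
  ],
  gripper=[1, 1, 1],
)

```text
clock: 20.58
eef_pos: [514.4, 268.0, 206.1]
eef_rot: [1.57, 0.777, 0.448]
wrist_force: [-0.4, 0.1, -2.2]
finger_gap: 14.9
```

```bash
python3 -c "
from fk import *
wf()"; python3 shot.py side s17; python3 shank.py s17|tail -14
```

```text
p [514.4 268.  206.1] collar fork(x,y,up) [ 2.4  0.5 -0.2] rot err [ 0.06 -0.1   0.47] F fork [-0.4  0.1 -2.2] gap 14.9 20.575
20.625
p [514.4 268.  206. ] collar fork(x,y,up) [ 2.4  0.5 -0.3] rot err [ 0.06 -0.09  0.46] F fork [0.1 0.8 3.3] gap 14.7 20.625
cam dir -0.8693759605446468 0.49415123112977516
-120 11 x [-4.1 -3.1  0.1] y [-0.7  1.9  4.7]
-105 30 x [-6.5 -4.7  0.6] y [-2.8  2.9  6. ]
-90 30 x [-6.1 -4.6 -0.6] y [-3.1  3.1  5.9]
-75 32 x [-6.9 -4.9  0.6] y [-3.6  2.5  5.6]
-60 28 x [-7.2 -4.6  0.6] y [-1.   3.6  6.2]
-45 26 x [-6.3 -4.1 -1.3] y [-0.1  3.8  6.5]
-15 11 x [-20.3 -10.3   5. ] y [-9.4 -8.6  6.9]
0 105 x [-15.9  -2.2  20.2] y [-16.6  12.2  20.6]
min u [-119.4 -116.7 -116.3 -113.3 -111.9 -111.2]
```

jog_arm(
  turn=[
    [0, 0, -0.4],
    [0, 0, 0],
    [0, 0, 0],
  ],
  dp=[
    [-0.2, 0, -0.1],
    [0, 0, 0],
    [0, 0, 0],
  ],
  gripper=[1, 1, 1],
)

```text
clock: 21.0
eef_pos: [511.8, 268.0, 205.9]
eef_rot: [1.57, 0.788, 0.448]
wrist_force: [0.1, 0.0, -0.8]
finger_gap: 14.6
```

```bash
python3 -c "
from fk import *
wf()"
```

```text
p [511.8 268.  205.9] collar fork(x,y,up) [-0.5  0.2 -0.2] rot err [ 0.06 -0.09 -0.17] F fork [ 0.1  0.  -0.8] gap 14.6 21.0
```

jog_arm(
  turn=[
    [0, 0, 0.1],
    [0, 0, 0],
  ],
  dp=[
    [0.2, -0.1, 0],
    [0, 0, 0],
  ],
  gripper=[1, 1],
)

```text
clock: 21.25
eef_pos: [513.4, 268.7, 206.2]
eef_rot: [1.57, 0.782, 0.448]
wrist_force: [-0.6, 1.2, -2.8]
finger_gap: 14.4
```

```bash
python3 -c "
from fk import *
wf()"
```

```text
p [513.4 268.7 206.2] collar fork(x,y,up) [1.2 1.1 0. ] rot err [ 0.05 -0.1   0.22] F fork [-0.7  1.2 -2.8] gap 14.4 21.25
```

Downward motion stops at collar height 0, so it's on the plate. Releasing.

jog_arm(
  turn=[
    [0, 0, 0],
    [0, 0, 0],
    [0, 0, 0],
    [0, 0, 0],
  ],
  dp=[
    [0, 0, 0],
    [0, 0, 0],
    [0, 0, 0],
    [0, 0, 0],
  ],
  gripper=[0.85, 0.75, 0.6, 0.6],
)

```text
clock: 21.75
eef_pos: [513.4, 268.7, 206.0]
eef_rot: [1.57, 0.782, 0.447]
wrist_force: [-0.7, -0.1, -0.1]
finger_gap: 36.9
```

```bash
python3 -c "
from fk import *
wf()"; python3 shot.py side s18; python3 shot.py wrist w18; python3 -c "
import cv2
p=cv2.imread('pics/s18.png');cv2.imwrite('pics/s18z.png',cv2.resize(p[200:300,130:230],None,fx=6,fy=6,interpolation=2)[:600])"
```

```text
p [513.4 268.7 206. ] collar fork(x,y,up) [ 1.2  1.  -0.3] rot err [ 0.06 -0.1   0.2 ] F fork [-0.7 -0.2 -0.1] gap 36.9 21.75
21.8
21.85
```

View pics/s18z.png

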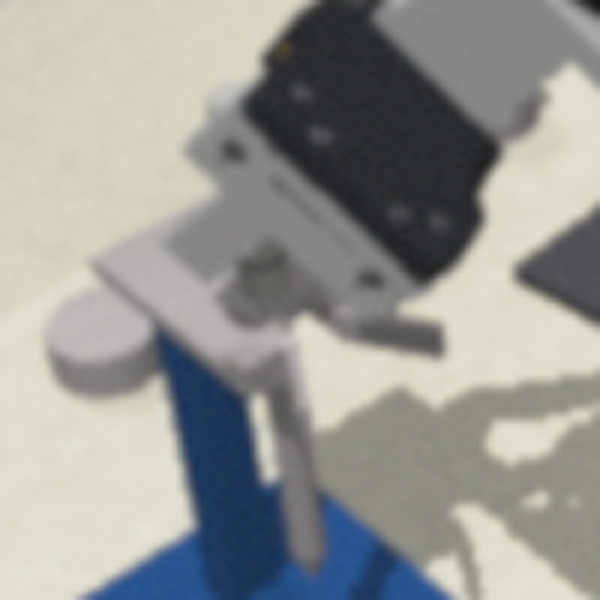

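View pics/w18.png

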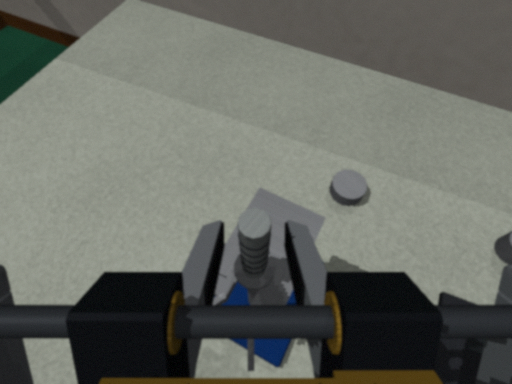

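The rod hangs free: collar on the plate at (262,300) in the zoom, tip at (315,570), with both fingers clear of the handle in the wrist view. Retracting along the fingers.

jog_arm(
  turn=[
    [0, 0, 0],
    [0, 0, 0],
    [0, 0, 0],
    [0, 0, 0],
    [0, 0, 0],
  ],
  dp=[
    [0, 0, 0],
    [-1.5, 0, 0],
    [-4, 0, 0],
    [-4, 0, 0],
    [0, 0, 0],
  ],
  gripper=[0.4, 0.4, 0.4, 0.4, 0.4],
)

```text
clock: 22.48
eef_pos: [451.1, 238.7, 274.4]
eef_rot: [1.57, 0.782, 0.447]
wrist_force: [0.4, 1.1, 0.1]
finger_gap: 56.7
```

```bash
python3 shot.py side s19; python3 shot.py wrist w19; python3 shot.py top t19
cat > final.py <<'E'
import sys
from fk import *
from h import *
for f in sys.argv[1:]:
    z=load(f'pics/{f}.npz');Q=cloud(z);d=Q-S;a=d@fx;l=d@fy;u=d[...,2];cam=z['world_from_camera'][:3,3]-S;cam[2]=0;cam/=np.linalg.norm(cam);print(f,'cam',(cam@fx).round(2),(cam@fy).round(2))
    for lo,hi in((-118,-90),(-90,-60),(-60,-30),(1.5,6),(8,20),(20,40),(40,60),(60,79),(79,90)):
        k=(u>lo)&(u<hi)&(abs(a)<25)&(abs(l)<25)
        if lo==1.5:k&=a>-14
        if k.sum()>4: print(lo,k.sum(),'x',np.percentile(a[k],[5,50,95]).round(1),'y',np.percentile(l[k],[5,50,95]).round(1),'u',np.percentile(u[k],98).round(1))
E
python3 final.py s19 w19 t19; python3 -c "
import cv2
p=cv2.imread('pics/s19.png');cv2.imwrite('pics/s19z.png',cv2.resize(p[190:300,120:240],None,fx=5,fy=5,interpolation=2)[:600])"
```

```text
22.525
22.575
22.625
s19 cam -0.87 0.5
-118 47 x [-5.6 -3.2  1.3] y [-1.6  3.6  7. ] u -90.3
-90 66 x [-5.5 -3.6  0.9] y [-2.4  4.   7. ] u -61.2
-60 58 x [-5.  -3.2  2.4] y [0.5 4.6 6.9] u -32.1
1.5 67 x [-12.4  -0.8  20.8] y [-22.9   9.6  23.5] u 5.9
8 60 x [-21.1  -5.4   6.2] y [-18.9   4.5   9.1] u 19.7
20 76 x [-7.7 -4.8  2. ] y [-4.1  5.1  8.9] u 39.0
40 82 x [-7.4 -5.2  2.2] y [-3.7  5.2  8.8] u 59.7
60 81 x [-7.4 -5.5  0.7] y [-4.4  4.4  8.8] u 78.3
79 42 x [-6.5  0.2  7.1] y [-4.8  1.6  8.3] u 82.3
w19 cam -0.89 -0.46
-118 19 x [-4.7 -3.6 -0.9] y [-4.6 -3.2 -2. ] u -90.7
-60 26 x [-5.9 -5.2 -3.2] y [0.3 3.3 6.1] u -30.9
1.5 302 x [-12.8  -6.    8.7] y [-11.3  -3.7  12.6] u 5.9
8 76 x [-7.6 -6.4 -0.3] y [-6.5 -2.4  5.5] u 19.9
20 179 x [-7.7 -6.   1.1] y [-6.6 -2.6  5.7] u 39.3
40 218 x [-7.7 -6.2  1.1] y [-6.6 -2.3  6. ] u 59.9
60 344 x [-7.6 -4.7  5. ] y [-6.5 -1.5  6.3] u 79.0
79 159 x [-6.  -0.2  6.1] y [-5.1  0.9  6.8] u 80.5
t19 cam -0.17 -0.99
-118 7 x [-4.6 -0.8  3.1] y [-6.4 -5.1 -4.1] u -98.7
1.5 115 x [-12.   10.6  23. ] y [-23.7  -6.9  19.5] u 5.8
8 45 x [-23.6 -10.    9.3] y [-21.3  -4.3  18.1] u 16.0
20 25 x [-8.3 -0.8  6.6] y [-6.4 -5.   0.2] u 38.6
40 28 x [-8.1 -2.9  5.8] y [-7.  -4.9 -0.1] u 58.2
60 35 x [-7.6  0.3  6.1] y [-6.6 -4.5  3.5] u 78.7
79 42 x [-7.3 -1.7  4. ] y [-5.5  1.3  7.3] u 84.1
```

View pics/s19z.png

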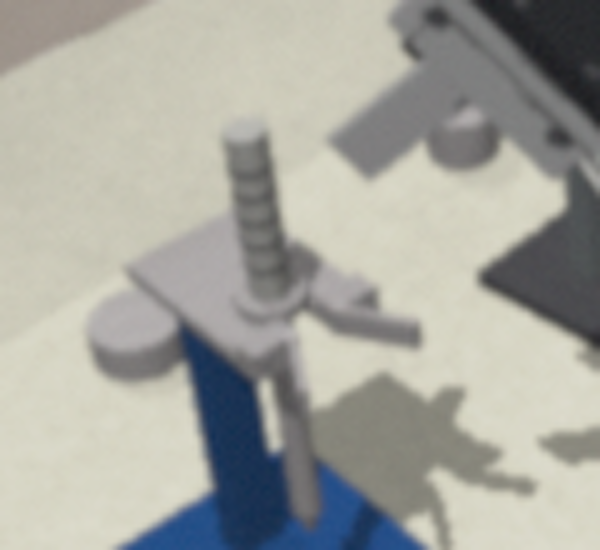

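View pics/w19.png

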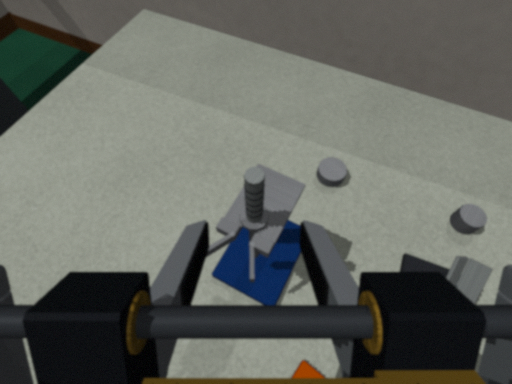

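The rod hangs upright behind the lips: collar at (270,300) in the zoom, handle top at 255 mm (80 mm over the plate as expected), within about 1 mm of the seat. A last bystander check, then hand-in.

jog_arm(
  turn=[
    [0, 0, 0],
    [0, 0, 0],
    [0, 0, 0],
    [0, 0, 0],
  ],
  dp=[
    [-3, 0, 0],
    [-3, 0, 0],
    [0, 0, 0],
    [0, 0, 0],
  ],
  gripper=[0.4, 0.4, 0.4, 0.4],
)

```text
clock: 23.12
eef_pos: [414.2, 220.9, 308.9]
eef_rot: [1.571, 0.797, 0.448]
wrist_force: [0.0, -0.2, 0.2]
finger_gap: 56.3
```

```bash
python3 shot.py top t20;python3 shot.py side s20; python3 final.py s20; sed 's/top0.npz/t20.npz/' m.py | grep -v '^m=comp(Z>20\|zz' > m2.py; python3 m2.py 2>&1| grep -E '^(s0|s1|jar)'
python3 - <<'E'
from fk import *
wf();s=st()[0];print(s['qd'].round(3),s['joints'].round(2))
from cell import order
print(order.sign_off())
E
```

```text
23.175
23.225
s20 cam -0.87 0.5
-118 47 x [-5.6 -2.7  2. ] y [-2.1  3.5  6.9] u -90.8
-90 68 x [-5.3 -3.1  1.7] y [-2.4  3.5  6.8] u -61.2
-60 59 x [-5.5 -3.2  2.1] y [0.7 4.7 7.1] u -31.2
1.5 72 x [-11.7   1.2  22.6] y [-22.7   5.6  23.3] u 5.9
8 60 x [-23.   -5.7   3. ] y [-17.4   5.3  15.2] u 19.5
20 80 x [-7.8 -5.2  1.7] y [-3.7  4.7  8.7] u 39.9
40 78 x [-8.  -5.   1.4] y [-3.9  4.8  8.6] u 59.4
60 80 x [-7.5 -4.7  1.3] y [-4.   4.8  8.7] u 78.6
79 42 x [-6.9 -0.4  7. ] y [-4.5  1.2  7.7] u 82.5
s0 ((702.6107177734375, 212.9934844970703), (47.50897216796875, 48.48331832885742), 89.21835327148438)
s1 ((706.3851318359375, -3.8500308990478516), (40.132266998291016, 43.18368911743164), 88.32786560058594)
jar ((724.0604858398438, -188.503662109375), (45.658050537109375, 49.01947784423828), 87.74138641357422)
p [414.1 220.8 309. ] collar fork(x,y,up) [-96.5 -50.9 103. ] rot err [ 0.1  -0.08 -0.67] F fork [ 0.1  0.1 -0.1] gap 56.1 23.225
[ 0.    -0.007  0.     0.     0.006  0.001] [ 0.39 -0.38  2.11  0.07  0.64  1.47]
the job is handed in; nothing more can be done
None
```

The rod now hangs tip down in the fork by its collar, behind the raised lips. I handed the job in at about 23 s with the robot touching nothing.

- **Sloping rest:** I laid the rod in the trough and let go. With the gripper backed off, the collar face and the trough's top end measured flush to within about 1 mm. The tip was about 1 mm from its spot.
- **Fork:** I gripped the rod again with the fingers at 45° to it and carried it upright over the lips. I lowered it until the plate stopped it, then released it. The last side view shows it upright, within about 1–2 mm of the seat, with its handle top about 80 mm above the plate as expected.
- **Samples and jar:** In the top view they measure the same as at the start.

**What disagreed or went wrong:**
- **Sticking on contact:** In both placings the small contact moves stuck, and the wrist force barely showed the contact. I judged contact from blocked motion and the pictures instead. In the rest I had to ease the pressure off before the rod would slide down. At the fork the collar settled about 1 mm or less when released.
- **Joint 6 at its limit:** It read 2.555 against the stated 2.55 on the way to the fork, so it may have just passed its range. I turned the tool about the vertical and it came back to 1.74.

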